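# Power-cut rescue of a bench centrifuge

### The arm

A 6-joint arm with a two-finger parallel gripper is mounted at the origin on the work surface. World frame = base frame: x ahead of the robot, y to its left, z up, the work surface at z = 0. Lengths are in m, angles in rad, forces in N, time in s.
With the tool pointing down it reaches from about 0.325 to 0.9 m from the base axis. Payload 6.1 kg.
Tool frame: the origin (TCP) lies on the centre line of the jaws, within the pads' length; the fingertips stand 25 mm ahead of it and the grasp point (between the pads) lies 6 mm ahead of it; z points along the fingers, y is the line along which they close (so a half turn about z gives the same grasp; the last joint's range is limited). The gripper opens to 87 mm and grips with 3 to 60 N. Pads are 19 mm wide; open, the fingers measure 117 mm over their backs; the gripper's body (75 mm by 190 mm) begins 51 mm behind the grasp point.
Start: joints at [-1.422, 0.22, 1.526, -0, 1.395, -0.126], TCP at [0.17, -0.602, 0.248] pointing down, gripper open.
Joint ranges: [-2.98, 2.98], [-0.91, 2.08], [0.09, 2.57], [-1.24, 4.39], [0.2, 2.65], [-2.68, 2.68]. Speed limits (rad/s): [2.57, 2.57, 3.01, 3.14, 3.14, 3.14].

### API

Orientations are given as a 3x3 rotation matrix whose columns are the frame's x, y, z axes.
In Python, from cell import * gives the robot as it stands.
- The arm moves only by the tool jog_arm, never from a script. Its argument "rows" is a list that holds one entry, the list of rows, each a list of 7 numbers: the shift along the tool's x, y, z in cm, then the turn, a rotation vector about the tool's x, y, z in rad, then the closure, from 0 (fully open) to 1 (shut). A call has 1 to 20 rows; each row shifts and turns the commanded pose from where the row before left it, along the tool's axes as they then stand; what a row does not reach is not made up. A row lasts 1/8 s, in which the tool goes at most 62.5 mm and 10.7 degrees, less where a joint would pass 70% of its speed; a pose out of reach is approached as far as the arm can. A call with a gripper value outside its range is refused whole. The fingers move at their own pace and stop on an object; "force" is the grip in N (left out, the last holds). Time passes only in rows, so rows that do not move let the fingers close. It gives the time, the measured TCP pose, the force, the opening and the grip force at its end, in the units of the state.
- observe(): the state, without advancing time (a new reading comes with each control period).
- grab_frame(name): name is "scene" or "top"; returns the picture (420x560x3 uint8, blue, green, red); there is no depth.
- get_calibration(name): a dict with "fx", "fy", "cx", "cy" (pixels), "pose" (4x4, takes a point from camera to world coordinates). Camera axes: x right, y up, looking along -z (the intrinsics and any distortion apply to the point x, -y, -z); pixel columns grow to the right and rows downward; lengths in m; the calibration is good to about 2 mm. A picture is of the moment at which its call begins. get_calibration takes no time and is no camera call.
- close_job(): hands the job in; it is judged then, once.
Trained networks look in the newest picture that a camera, given by its name, has taken for a name from the list of things; names that differ only in an ending like _2 or _b are one class to them, and where a whole thing is asked for, a point or a joint stands for the part that bears it (a point fixed in the world has none). Each returns a list of dicts, best first, with "p" (0 to 1); they miss things now and then, are a little off and sometimes report something else, mostly with a low value. They report only what shows in the picture. A call takes as long as a camera call. They do not tell look-alikes from the thing itself.
- find_in(query, camera): "rect" ([centre column, centre row, width, height] in pixels, round what is visible of it).
- tip_of(query, camera): "xy" ([column, row] in pixels: a listed point, or the origin of a listed thing).
The state is a dict: "clock": time; "q": joint angles; "qvel": joint speeds; "tau": joint torques, N m; "eef_pos": TCP position; "tool_rot": TCP orientation; "contact_force": force on the tool from outside, world axes, zero at the start; "torque": the same for the moment, N m; "width": finger opening in m; "gripper_force": force on a finger pad.
Only numpy, scipy, OpenCV 4.12 (cv2) and the standard library are available. Lean on these libraries where they do the work, as an engineer would, in place of code of your own. Each camera call takes 0.05 s, during which the arm holds its last target. There are 200 camera calls.

### The job

The centrifuge has lost power with samples inside. First pull the red emergency-release post out until it stands at the red band, hold it there for two seconds and let it return home; only then slip the orange spatula's blade into the slot at the front of the lid and lever the lid until it swings fully open by itself. Move every sample bottle from the rotor into the blue tray (standing or lying), then shut the lid completely, and leave the spatula lying on its black mat with nothing else disturbed.

Things in the scene. Friction and masses are not known exactly. Their poses are not given: they have to be found in the camera images.
- centrifuge: White bench centrifuge, fixed box 250 (own x) by 260 (own y) by 115 mm high, lid on top. Origin: centre of its underside. Its front (control panel, pry slot) faces its own -x, roughly world +y (the robot's left). Chamber under the lid: 190 by 210 mm (own x +-95, y +-105), floor at z 20. Behind, a deck 80 mm wide, 45 mm high, at own x 125 to 325, y 0, carries the emergency release.
- pry_slot (a point): Middle of the mouth of the pry slot in the front wall, just under the lid: 80 mm wide (own y), 15 mm high (from z = 100 mm up to the lid's underside at z = 115 mm), open straight through the 30 mm thick wall. A red line runs below it. The blade goes in along the centrifuge's own +x. Axes as the centrifuge.
- lid (a joint): Lid angle: 0 shut, 1.9 rad fully open (its stop, leaning back). A counterweight bar keeps it shut when low and swings it open by itself once raised past about 0.35 rad (front edge 80 mm up); raising the edge takes about 1 N. It stays open until pushed over from behind (2 to 4 N at 200 mm from the hinge) and on down; then it stays shut. The latch is not modelled.
- lid_hinge (a point): Middle of the lid's hinge axis, at the centrifuge's x 115, z 115 mm, axis along its y. The panel is 240 mm long to its front edge, 250 wide, 18 thick, underside in the plane of the axis. Axes (turning with the lid): x along the panel from front edge to hinge, z out of its upper face. Counterweight bar: 220 mm long (y), 24 by 22, centre at x +40, z +50 mm here.
- lid_edge (a point): Middle of the lid's front edge on the outer face, 240 mm from the hinge axis. Axes as lid_hinge.
- release (a joint): How far the red emergency-release post is pulled out along the centrifuge's own +x (away from the machine): 0 home, 0.060 m at its stop. The red band on the deck lies at 0.034 to 0.048 m (middle 0.041). It has a return spring: about 3 N at home, 7 N at the band; let go, it slides home.
- release_grip (a point): Point to grip on the red post, on its axis, 40 mm above the slide and about 86 mm above the bench. The upright post is 18 mm in diameter and ends 18 mm above this point; below it the free length of post is 30 mm. At home it is 110 mm from the machine's rear wall. Axes as the centrifuge.
- rotor: Aluminium rotor head in the chamber, a fixed block 136 mm square and 35 mm high with four square wells 39 mm wide and 30 mm deep at own x, y = +-40 mm. Origin: centre of its underside, 20 mm above the bench; its top is 55 mm above the bench. It is turned a little relative to the centrifuge. It does not move.
- tray: Blue open tray, fixed, 150 mm (own x) by 200 mm (own y), 30 mm high, walls and floor 5 mm. Origin: centre of its underside.
- mat: Black rubber mat, fixed, 260 mm (own x) by 100 mm (own y), 3 mm thick. Origin: centre of its underside.
- spatula: Stiff spatula, 210 mm long, along its own x. Orange handle 110 mm long (x -100 to +10), 26 wide, 20 high; steel blade 100 mm long (x +10 to +110), 30 wide, 3 thick, its middle plane 10 mm above the handle's underside. Origin: on the handle's underside, 10 mm behind the blade's root. 110 g. It starts on the mat, tip towards the mat's +x, roughly world -y.
- spatula_tip (a point): Middle of the blade's tip edge. Axes as the spatula.
- bottle1: Square white sample bottle with an orange screw cap, 34 by 34 mm, 85 mm tall in all: square body to 67 mm, then the cap, 29 mm in diameter. Origin: centre of its underside, own z towards the cap. 60 to 130 g. It starts upright in a rotor well, sides parallel to the rotor's, its top 110 mm above the bench. Two to four of the four bottles are present.
- bottle1_top (a point): Centre of the top of the orange cap.
- bottle2: Square white sample bottle with a blue screw cap, 34 by 34 mm, 85 mm tall in all: square body to 67 mm, then the cap, 29 mm in diameter. Origin: centre of its underside, own z towards the cap. 60 to 130 g. It starts upright in a rotor well, sides parallel to the rotor's, its top 110 mm above the bench. Two to four of the four bottles are present.
- bottle2_top (a point): Centre of the top of the blue cap.
- bottle3: Square white sample bottle with a green screw cap, 34 by 34 mm, 85 mm tall in all: square body to 67 mm, then the cap, 29 mm in diameter. Origin: centre of its underside, own z towards the cap. 60 to 130 g. It starts upright in a rotor well, sides parallel to the rotor's, its top 110 mm above the bench. Two to four of the four bottles are present.
- bottle3_top (a point): Centre of the top of the green cap.
- bottle4: Square white sample bottle with a yellow screw cap, 34 by 34 mm, 85 mm tall in all: square body to 67 mm, then the cap, 29 mm in diameter. Origin: centre of its underside, own z towards the cap. 60 to 130 g. It starts upright in a rotor well, sides parallel to the rotor's, its top 110 mm above the bench. Two to four of the four bottles are present.
- bottle4_top (a point): Centre of the top of the yellow cap.
- beaker: Clear plastic beaker, 76 mm in diameter, 100 mm tall, standing near the work; leave it alone. Origin: centre of its underside.
- tipbox: Blue pipette-tip box with a clear cover, 120 by 85 by 70 mm, standing near the work; leave it alone. Origin: centre of its underside.
- reagent: Amber reagent bottle with a red cap, 68 mm in diameter, 160 mm tall, standing near the work; leave it alone. Origin: centre of its underside.
Not all that is in view belongs to the job. Several things have the shape of the tray; the one meant has the colours described above.

How it is judged:
On the way, in this order (a step that is already met when the one before it is completed fails the run):
1. the emergency release is held with the post at the red band for a second (value of joint release between 0.034 and 0.048 m), for 1 s.
2. the release is home and the lid is going up with the spatula tip at its front edge (within 70 mm of lid_edge) (value of joint release below 0.008 m and value of joint lid between 0.05 and 0.8 rad and distance between spatula_tip and lid_edge below 0.07 m), for 0.1 s.
3. the lid is fully open (value of joint lid above 1.6 rad), for 0.3 s.
4. every bottle is in the tray while the lid is still open (x of bottle1 in the frame of tray between -0.073 and 0.073 m and y of bottle1 in the frame of tray between -0.098 and 0.098 m and z of each of bottle1, bottle1_top, bottle2, bottle2_top, bottle3, bottle3_top, bottle4, bottle4_top in the frame of tray below 0.11 m and x of bottle1_top in the frame of tray between -0.073 and 0.073 m and y of bottle1_top in the frame of tray between -0.098 and 0.098 m and x of bottle2 in the frame of tray between -0.073 and 0.073 m and y of bottle2 in the frame of tray between -0.098 and 0.098 m and x of bottle2_top in the frame of tray between -0.073 and 0.073 m and y of bottle2_top in the frame of tray between -0.098 and 0.098 m and x of bottle3 in the frame of tray between -0.073 and 0.073 m and y of bottle3 in the frame of tray between -0.098 and 0.098 m and x of bottle3_top in the frame of tray between -0.073 and 0.073 m and y of bottle3_top in the frame of tray between -0.098 and 0.098 m and x of bottle4 in the frame of tray between -0.073 and 0.073 m and y of bottle4 in the frame of tray between -0.098 and 0.098 m and x of bottle4_top in the frame of tray between -0.073 and 0.073 m and y of bottle4_top in the frame of tray between -0.098 and 0.098 m and value of joint lid above 1 rad), for 0.2 s.
5. the lid is shut (value of joint lid below 0.03 rad), for 0.3 s.
At the end, for the whole second after the job is handed in: The lid is shut (below 0.03 rad), the release is home (within 8 mm), every bottle present has its base and its cap within the tray's outline and is at rest, and the spatula lies at rest on the mat (its handle over the mat, its tip over it or at most 30 mm beyond the edge) (value of joint lid below 0.03 rad and value of joint release below 0.008 m and x of bottle1 in the frame of tray between -0.073 and 0.073 m and y of bottle1 in the frame of tray between -0.098 and 0.098 m and z of each of bottle1, bottle1_top, bottle2, bottle2_top, bottle3, bottle3_top, bottle4, bottle4_top in the frame of tray below 0.11 m and x of bottle1_top in the frame of tray between -0.073 and 0.073 m and y of bottle1_top in the frame of tray between -0.098 and 0.098 m and x of bottle2 in the frame of tray between -0.073 and 0.073 m and y of bottle2 in the frame of tray between -0.098 and 0.098 m and x of bottle2_top in the frame of tray between -0.073 and 0.073 m and y of bottle2_top in the frame of tray between -0.098 and 0.098 m and x of bottle3 in the frame of tray between -0.073 and 0.073 m and y of bottle3 in the frame of tray between -0.098 and 0.098 m and x of bottle3_top in the frame of tray between -0.073 and 0.073 m and y of bottle3_top in the frame of tray between -0.098 and 0.098 m and x of bottle4 in the frame of tray between -0.073 and 0.073 m and y of bottle4 in the frame of tray between -0.098 and 0.098 m and x of bottle4_top in the frame of tray between -0.073 and 0.073 m and y of bottle4_top in the frame of tray between -0.098 and 0.098 m and linear speed of each of bottle1, bottle2, bottle3, bottle4, spatula below 0.02 m/s and x of spatula in the frame of mat between -0.09 and 0.09 m and y of spatula in the frame of mat between -0.05 and 0.05 m and x of spatula_tip in the frame of mat between -0.16 and 0.16 m and y of spatula_tip in the frame of mat between -0.08 and 0.08 m and height (world z) of each of spatula, spatula_tip below 0.035 m); the robot touches nothing.
It fails at once if the beaker beside the work is moved more than 40 mm or tipped (distance of beaker from where it was at the start of the episode above 0.04 m or angle between beaker's own z axis and vertical above 0.5 rad).
It fails at once if the tipbox beside the work is moved more than 40 mm or tipped (distance of tipbox from where it was at the start of the episode above 0.04 m or angle between tipbox's own z axis and vertical above 0.5 rad).
It fails at once if the reagent beside the work is moved more than 40 mm or tipped (distance of reagent from where it was at the start of the episode above 0.04 m or angle between reagent's own z axis and vertical above 0.5 rad).
Of bottle1, bottle2, bottle3, bottle4 only 2 to 4 are there at a start; the rules pass over those that are not, and their reading is None.
At some moment in a run one of spatula may be knocked a few centimetres aside while the robot is not near it.
Once in a run the grip may slacken for a moment while it holds something.
It also fails if it takes over 210 s, if anything falls off the work surface, if the arm or the gripper's body presses on something with over 40 N, if the wrist force passes 120 N, or if a joint passes its speed limit or range.

## Working session

There is one attempt and no reset: what is moved stays moved. The work goes in short steps, Python scripts to look and compute and a tool call to move; the robot and the scene stay as the last step left them, time stands still between calls to the robot, and variables do not carry over. Pictures are saved under pics/ and viewed, at most 14 in all, crops included, and the job is handed in when it is done.

Besides the shell and the picture viewer there is one more tool, called after "Emit:" as name([rows], argument=value, ...), one row to a line, values as JSON. jog_arm: Moves the arm, as the interface text tells. Its arguments: {"type":"object","properties":{"rows":{"type":"array","items":{"type":"array","items":{"type":"array","items":{"type":"number"}}}},"force":{"type":"number"}},"required":["rows"]}

```bash
ls; mkdir -p pics; python3 - <<'E'
from cell import *
import cv2
for n in ("scene","top"):
    im=grab_frame(n); cv2.imwrite(f"pics/{n}0.png",im)
    c=get_calibration(n); print(n,{k:(v if k!='pose' else None) for k,v in c.items()}); print(c['pose'])
    for q in ["centrifuge","pry_slot","lid_hinge","lid_edge","release_grip","rotor","tray","mat","spatula","spatula_tip","beaker","tipbox","reagent"]:
        try:
            r=tip_of(q,n); print(q,[([round(x) for x in d['xy']],round(d['p'],2)) for d in r[:4]])
        except Exception as e: print(q,e)
print(observe())
E
```

```text
pics
scene {'fx': 534.9052387934099, 'fy': 534.9052387934099, 'cx': 279.32434799912767, 'cy': 208.90263961386984, 'pose': None}
[[ 2.80592363e-01 -7.37263604e-01  6.14581405e-01  1.41956908e+00]
 [ 9.59826285e-01  2.14731320e-01 -1.80621050e-01 -2.88986855e-01]
 [ 1.19545001e-03  6.40572274e-01  7.67896955e-01  1.25836888e+00]
 [ 0.00000000e+00  0.00000000e+00  0.00000000e+00  1.00000000e+00]]
centrifuge [([289, 247], 0.78)]
pry_slot [([327, 205], 0.94)]
lid_hinge [([251, 234], 0.58)]
lid_edge [([328, 198], 0.73)]
release_grip [([210, 256], 0.76)]
rotor [([288, 319], 0.46), ([208, 254], 0.22)]
tray [([389, 236], 0.92), ([346, 147], 0.65)]
mat [([356, 194], 0.55), ([292, 247], 0.22)]
spatula [([355, 196], 0.75)]
spatula_tip [([321, 201], 0.74), ([289, 320], 0.69)]
beaker [([175, 227], 0.62), ([320, 200], 0.55)]
tipbox [([353, 302], 0.82)]
reagent [([288, 322], 0.91)]
top {'fx': 503.196556264865, 'fy': 503.196556264865, 'cx': 277.75888168317283, 'cy': 210.07855583537457, 'pose': None}
[[-0.01895098  0.99213291 -0.12374627  0.32359381]
 [-0.99981459 -0.01838285  0.00573136 -0.01943372]

[... 611 characters left out ...]
.39471631e+00, -1.26135378e-01]), 'qvel': array([ 0.00107304, -0.00064407,  0.00058522, -0.00132805, -0.0002821 ,
       -0.00070493]), 'tau': array([-7.36350030e-04, -4.94555640e+01, -3.87705660e+01,  6.98101195e-02,
        4.68852965e-02, -5.38236088e-05]), 'eef_pos': array([ 0.16961272, -0.60154095,  0.24755303]), 'tool_rot': array([[ 9.62464973e-01,  2.71405924e-01,  2.33086619e-05],
       [ 2.71405925e-01, -9.62464973e-01,  1.76203831e-07],
       [ 2.24815934e-05,  6.15651891e-06, -1.00000000e+00]]), 'contact_force': array([-0.26058725,  0.04282942,  0.2693651 ]), 'torque': array([-1.85601446e-06, -3.76503039e-02,  7.63828835e-03]), 'gripper_force': 0.0, 'width': 0.08716907112304063}
```

View pics/scene0.png

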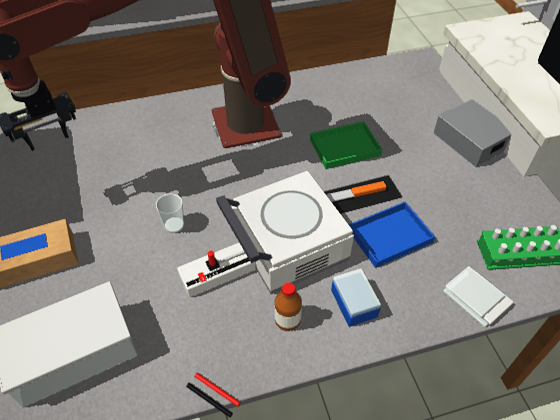

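View pics/top0.png

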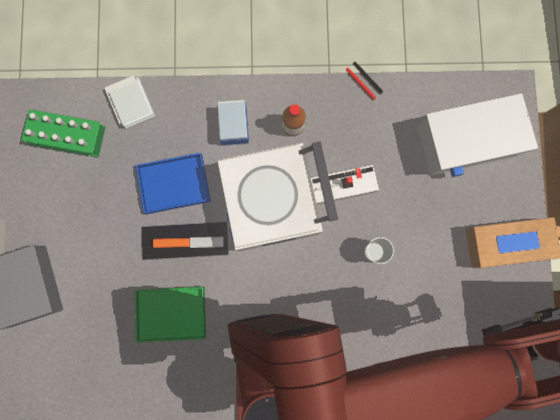

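Blue, tray-shaped candidates: blue tray at top (172,183) / scene (394,233) and a green look-alike at top (170,313) / scene (346,145). The blue one matches the description. Nearby I also see the spatula on its black mat at top (184,241), the post at (348,181), the beaker at (378,251), the reagent at (294,118) and the tipbox at (233,121). Next I confirm this in enlarged crops.

```bash
python3 - <<'E'
import cv2
t=cv2.imread("pics/top0.png");s=cv2.imread("pics/scene0.png")
def crop(im,x0,x1,y0,y1,k,n):
    c=cv2.resize(im[y0:y1,x0:x1],None,fx=k,fy=k,interpolation=cv2.INTER_CUBIC)
    for x in range((x0+19)//20*20,x1,20):
        cv2.putText(c,str(x),((x-x0)*k,8),0,.3,(0,255,255),1); cv2.line(c,((x-x0)*k,10),((x-x0)*k,16),(0,255,255),1)
    for y in range((y0+19)//20*20,y1,20): cv2.putText(c,str(y),(0,(y-y0)*k+4),0,.3,(0,255,255),1)
    cv2.imwrite(n,c)
crop(t,130,390,140,265,3,"pics/topc.png")
crop(s,170,436,165,300,3,"pics/scenec.png")
E
```

```text
(no output)
```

View pics/topc.png

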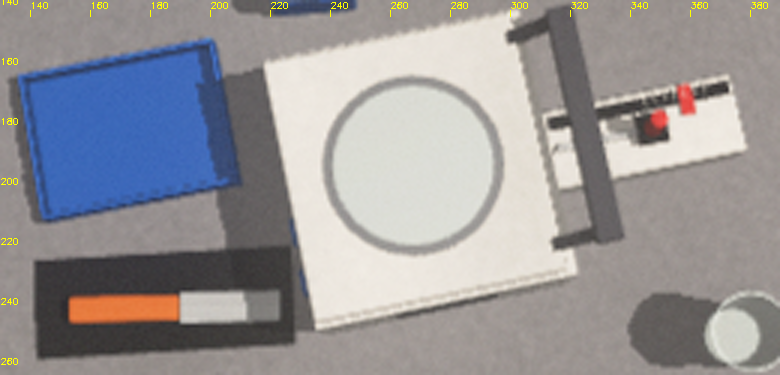

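View pics/scenec.png

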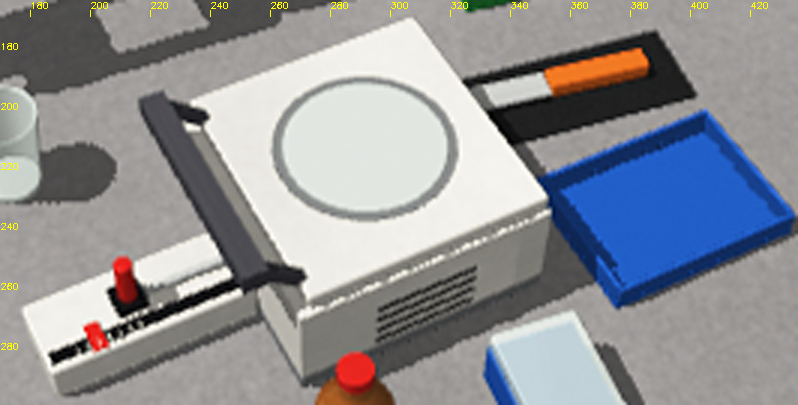

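The crops confirm the blue tray: top corners (136,166), (201,153), (210,201), (144,214). The lid's front corners are (218,161) and (235,250), the post top is (349,179), and the spatula runs from (153,243) to its tip at (223,242). Next I fit the poses.

```bash
cat > lib.py <<'E'
from cell import *
import numpy as np, json
from scipy.optimize import least_squares
from scipy.spatial.transform import Rotation as R
CAL={n:get_calibration(n) for n in("scene","top")}
def proj(n,P):
    c=CAL[n]; P=np.atleast_2d(P); T=np.linalg.inv(c['pose']); q=P@T[:3,:3].T+T[:3,3]
    return np.c_[c['cx']+c['fx']*q[:,0]/-q[:,2], c['cy']+c['fy']*-q[:,1]/-q[:,2]]
def atz(n,uv,z):
    c=CAL[n]; d=c['pose'][:3,:3]@np.array([(uv[0]-c['cx'])/c['fx'],-(uv[1]-c['cy'])/c['fy'],-1]); o=c['pose'][:3,3]
    return o+d*(z-o[2])/d[2]
def tw(p,L): # p=(x,y,yaw)
    L=np.atleast_2d(L); c,s=np.cos(p[2]),np.sin(p[2])
    return np.c_[p[0]+c*L[:,0]-s*L[:,1],p[1]+s*L[:,0]+c*L[:,1],L[:,2]]
def fit(obs,p0): # obs: {cam:[(uv,local)]}
    f=lambda p:np.concatenate([(proj(n,tw(p,[l for _,l in o]))-[u for u,_ in o]).ravel() for n,o in obs.items()])
    r=least_squares(f,p0,loss='soft_l1'); return r.x,np.round(f(r.x).reshape(-1,2),1)
def load(): return json.load(open('poses.json'))
def state():
    o=observe(); r=o['tool_rot']; print('t',round(o['clock'],2),'pos',np.round(o['eef_pos'],4),'x',np.round(r[:,0],3),'y',np.round(r[:,1],3),'z',np.round(r[:,2],3),'F',np.round(o['contact_force'],1),'w',round(o['width'],4),'gf',round(o['gripper_force'],1),'q',np.round(o['q'],2)); return o
E
cat > fit.py <<'E'
from lib import *
T=lambda x,y:((x+.5)/3-.5+130,(y+.5)/3-.5+140)
S=lambda x,y:((x+.5)/3-.5+170,(y+.5)/3-.5+165)
m=lambda *a:tuple(v/1000 for v in a)
out={}
lid=[m(-125,-125,133),m(-125,125,133),m(115,125,133),m(115,-125,133)]
top=[T(314,329),T(264,62)]
sc=[S(413,18),S(550,200),S(300,300),S(200,100)]
post=m(235,0,104)
g,r=fit({'top':list(zip(top,lid))+[(T(657,117),post)],'scene':list(zip(sc,lid))+[(S(122,259),post)]},[.4,.0,-1.5]);out['cent']=list(g);print('cent',g,r.tolist())
t=[m(-75,-100,30),m(75,-100,30),m(75,100,30),m(-75,100,30)]
# try both yaw families
tt=[T(17,77),T(214,40),T(240,184),T(43,221)]  # top img: right=-y, up=+x
best=None
lab=[(75,100),(75,-100),(-75,-100),(-75,100)]
L=[m(a,b,30) for a,b in lab]
p,r=fit({'top':list(zip(tt,L)),'scene':[(S(706,111),L[3]),(S(795,217),L[0]),(S(620,305),L[1])]},[.4,.3,.1]);out['tray']=list(p);print('tray',p,r.tolist())
M=[m(130,-50,3),m(-130,-50,3),m(-130,50,3),m(130,50,3)]
# top img corners: (35,261) +y,+x ; (292,247) -y,+x ; mat +x = world -y
mt=[(T(292,247),m(130,50,3)),(T(35,261),m(-130,50,3)),(T(294,343),m(130,-50,3)),(T(38,357),m(-130,-50,3))]
p,r=fit({'top':mt},[.25,.2,-1.57]);out['mat']=list(p);print('mat',p,r.tolist())
sp=[(T(69,297),m(-100,13,20)),(T(69,323),m(-100,-13,20)),(T(280,290),m(110,15,11.5)),(T(280,320),m(110,-15,11.5)),(T(180,292),m(10,15,11.5)),(T(180,324),m(10,-15,11.5))]
sp=[(u,(a,b,c+.003)) for u,(a,b,c) in sp]
p,r=fit({'top':sp},[.25,.2,-1.57]);out['spat']=list(p);print('spat',p,r.tolist())
for n,uv,z in[('beaker',T(740,335),.0),('beakertop',T(760,330),.1),('tipbox',(233,122),.07),('reagent',(294,110),.16)]:
    print(n,atz('top',uv,z))
print('post grip',tw(g,m(235,0,86)),'slot',tw(g,m(-125,0,107)),'edge',tw(g,m(-125,0,133)))
print('net checks scene', {q:np.round(proj('scene',tw(g,m(*l)))).tolist() for q,l in dict(pry_slot=(-125,0,107),release_grip=(235,0,86),hinge=(115,0,115)).items()})
print('spat in mat', tw(out['spat'],m(0,0,3)))
json.dump(out,open('poses.json','w'))
E
python3 fit.py
```

```text
cent [ 0.54396979 -0.00400565 -1.38897692] [[-0.8, -3.0], [-0.9, -1.0], [0.9, 0.3], [0.1, -1.1], [-0.4, -1.0], [1.7, -0.4], [-4.5, -0.6], [-0.7, 1.1]]
tray [0.60072108 0.28768734 0.17276399] [[0.1, -1.1], [-0.3, -1.1], [-0.3, -1.0], [-0.7, -0.7], [-0.7, -1.4], [-0.3, -1.2], [-0.9, -5.1]]
mat [ 0.42654018  0.25464165 -1.53569118] [[-0.0, -0.5], [-0.1, -0.6], [0.7, 0.5], [-0.5, 0.5]]
spat [ 0.41945511  0.24710934 -1.56356516] [[-0.3, -0.0], [-0.4, 0.1], [0.1, 0.0], [0.3, 0.0], [0.1, 0.2], [0.2, -0.4]]
beaker [ 0.38241384 -0.32359327  0.        ]
beakertop [ 0.38288908 -0.32265871  0.1       ]
tipbox [0.77114767 0.10025129 0.07      ]
reagent [ 0.77497452 -0.07811058  0.16      ]
post grip [[ 0.58646233 -0.23513198  0.086     ]] slot [[0.52136738 0.1189339  0.107     ]] edge [[0.52136738 0.1189339  0.133     ]]
net checks scene {'pry_slot': [[328.0, 205.0]], 'release_grip': [[210.0, 256.0]], 'hinge': [[251.0, 233.0]]}
spat in mat [[0.41945511 0.24710934 0.003     ]]
```

```bash
sed -i "s/^top=.*/top=[T(314,322),T(264,62)]/; s/^g,r=.*/g,r=fit({'top':list(zip(top,lid))+[(T(657,117),post)],'scene':[(sc[i],lid[i]) for i in (0,1,3)]+[(S(122,259),post)]},[.4,.0,-1.5]);out['cent']=list(g);print('cent',g,r.tolist())/; s/,(S(620,305),L\[1\])//" fit.py
python3 fit.py; cat > overlay.py <<'E'
from lib import *
import cv2
def draw(tname,sname,outn):
    P=load(); m=lambda *a:tuple(v/1000 for v in a)
    def rect(x0,x1,y0,y1,z): return [m(x0,y0,z),m(x1,y0,z),m(x1,y1,z),m(x0,y1,z)]
    W=[tw(P['cent'],rect(-125,115,-125,125,133)),tw(P['cent'],rect(-125,125,-130,130,0)),tw(P['cent'],rect(125,325,-40,40,45)),tw(P['cent'],rect(226,244,-9,9,104)),
       tw(P['tray'],rect(-75,75,-100,100,30)),tw(P['mat'],rect(-130,130,-50,50,3)),tw(P['spat'],rect(-100,10,-13,13,23)),tw(P['spat'],rect(10,110,-15,15,14.5))]
    ims=[]
    for n,f,(x0,x1,y0,y1) in(('top',tname,(130,390,140,265)),('scene',sname,(170,430,165,300))):
        im=cv2.resize(cv2.imread(f)[y0:y1,x0:x1],None,fx=3,fy=3,interpolation=cv2.INTER_CUBIC)
        for w in W:
            q=((proj(n,w)-[x0,y0]+.5)*3-.5); cv2.polylines(im,[np.round(q*8).astype(np.int32)],True,(0,0,255) if n else 0,1,cv2.LINE_AA,3)
        ims.append(im)
    o=np.vstack(ims); cv2.imwrite(outn,cv2.resize(o,None,fx=600/o.shape[0],fy=600/o.shape[0],interpolation=cv2.INTER_AREA))
if __name__=='__main__': draw('pics/top0.png','pics/scene0.png','pics/ov0.png')
E
python3 overlay.py
```

```text
cent [ 0.54401952 -0.00322559 -1.38651239] [[-0.9, -0.6], [-1.2, -0.9], [0.6, 0.1], [0.2, -1.1], [-0.1, -1.2], [-4.3, -0.5], [-0.3, 1.2]]
tray [0.59930731 0.28750447 0.16337292] [[0.4, -1.0], [0.1, -0.4], [-0.4, -0.2], [-0.9, -0.5], [-0.6, -1.6], [-0.6, -1.3]]
mat [ 0.42654018  0.25464165 -1.53569118] [[-0.0, -0.5], [-0.1, -0.6], [0.7, 0.5], [-0.5, 0.5]]
spat [ 0.41945511  0.24710934 -1.56356516] [[-0.3, -0.0], [-0.4, 0.1], [0.1, 0.0], [0.3, 0.0], [0.1, 0.2], [0.2, -0.4]]
beaker [ 0.38241384 -0.32359327  0.        ]
beakertop [ 0.38288908 -0.32265871  0.1       ]
tipbox [0.77114767 0.10025129 0.07      ]
reagent [ 0.77497452 -0.07811058  0.16      ]
post grip [[ 0.58708154 -0.2342465   0.086     ]] slot [[0.52111419 0.11965788 0.107     ]] edge [[0.52111419 0.11965788 0.133     ]]
net checks scene {'pry_slot': [[328.0, 204.0]], 'release_grip': [[211.0, 256.0]], 'hinge': [[251.0, 233.0]]}
spat in mat [[0.41945511 0.24710934 0.003     ]]
```

View pics/ov0.png

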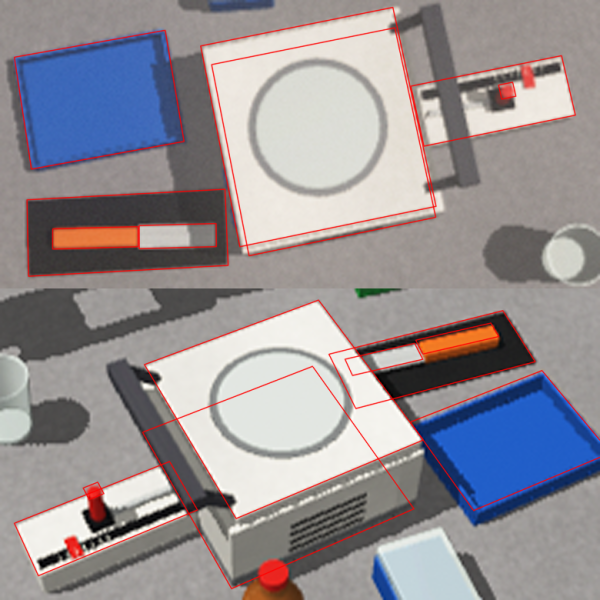

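The overlay fits within about a pixel. Now I move above the release post with the jaws turned across the pull direction.

Emit:
jog_arm([
  [[4.2,-2.0,0.3,0,0,0,0],[4.2,-2.0,0.3,0,0,0,0],[4.2,-2.0,0.3,0,0,0,0],[4.2,-2.0,0.3,0,0,0,0],[4.2,-2.0,0.3,0,0,0,0],[4.2,-2.0,0.3,0,0,0,0],[4.2,-2.0,0.3,0,0,0,0],[4.2,-2.0,0.3,0,0,0,0],[4.2,-2.0,0.3,0,0,0,0],[4.2,-2.0,0.3,0,0,0,0],[4.2,-2.0,0.3,0,0,0,0],[4.0,-2.0,0.3,0,0,0,0],[0,0,0,0,0,-0.185,0],[0,0,0,0,0,-0.185,0],[0,0,0,0,0,-0.185,0],[0,0,0,0,0,-0.185,0],[0,0,0,0,0,-0.185,0],[0,0,0,0,0,-0.185,0],[0,0,0,0,0,-0.185,0],[0,0,0,0,0,-0.186,0]],
], force=40)

```text
clock: 3.9
eef_pos: [0.5876, -0.2343, 0.2115]
tool_rot: [[-0.19, 0.982, -0.0], [0.982, 0.19, 0.0], [0.0, -0.0, -1.0]]
contact_force: [-0.0, -0.2, -0.5]
width: 0.0873
gripper_force: 0.0
```

```bash
cat >> lib.py <<'E'
def delta(p,x=None,z=(0,0,-1)):
    "shift (cm, in present tool axes) and turn to reach TCP p with tool x axis along x, z along z"
    o=state(); r=o['tool_rot']; print('shift cm',np.round(100*r.T@(np.array(p)-o['eef_pos']),2))
    if x is not None:
        z=np.array(z,float);z/=np.linalg.norm(z);x=np.array(x,float);x-=z*(x@z);x/=np.linalg.norm(x)
        print('turn',np.round(R.from_matrix(r.T@np.c_[x,np.cross(z,x),z]).as_rotvec(),3))
def cx(P): return np.array([np.cos(P['cent'][2]),np.sin(P['cent'][2]),0])
E
python3 -c "
from lib import *
P=load(); g=tw(P['cent'],(.235,0,.092))[0]; delta(g,-cx(P))"
```

```text
t 3.9 pos [ 0.5876 -0.2343  0.2115] x [-0.19   0.982  0.   ] y [ 0.982  0.19  -0.   ] z [-0.  0. -1.] F [-0.  -0.2 -0.5] w 0.0873 gf 0.0 q [-0.5   0.26  1.54  0.    1.33 -0.7 ]
shift cm [ 0.02 -0.05 11.95]
turn [-0.    -0.     0.007]
```

Emit:
jog_arm([
  [[0,0,2.5,0,0,0,0],[0,0,2.5,0,0,0,0],[0,0,2.5,0,0,0,0],[0,0,2.0,0,0,0,0],[0,0,1.5,0,0,0,0],[0,0,1.0,0,0,0,0],[0,0,0,0,0,0,1],[0,0,0,0,0,0,1],[0,0,0,0,0,0,1],[0,0,0,0,0,0,1],[0,0,0,0,0,0,1],[0,0,0,0,0,0,1],[0,0,0,0,0,0,1]],
], force=50)

```text
clock: 5.52
eef_pos: [0.5876, -0.2343, 0.0916]
tool_rot: [[-0.184, 0.983, 0.0], [0.983, 0.184, 0.0], [0.0, 0.0, -1.0]]
contact_force: [0.2, 0.0, -0.2]
width: 0.0252
gripper_force: 0.0
```

Emit:
jog_arm([
  [[0,0,0,0,0,0,1],[0,0,0,0,0,0,1],[0,0,0,0,0,0,1],[0,0,0,0,0,0,1]],
])

```text
clock: 6.02
eef_pos: [0.5872, -0.2344, 0.0915]
tool_rot: [[-0.184, 0.983, -0.001], [0.983, 0.184, 0.0], [0.0, -0.001, -1.0]]
contact_force: [-4.5, -1.0, 2.3]
width: 0.0171
gripper_force: 49.9
```

Emit:
jog_arm([
  [[-0.5,0,0,0,0,0,1],[-0.6,0,0,0,0,0,1],[-0.6,0,0,0,0,0,1],[-0.6,0,0,0,0,0,1],[-0.6,0,0,0,0,0,1],[-0.6,0,0,0,0,0,1],[-0.6,0,0,0,0,0,1],[0,0,0,0,0,0,1],[0,0,0,0,0,0,1],[0,0,0,0,0,0,1]],
])

```text
clock: 7.28
eef_pos: [0.5946, -0.2729, 0.0915]
tool_rot: [[-0.184, 0.983, -0.002], [0.983, 0.184, 0.003], [0.003, -0.001, -1.0]]
contact_force: [-6.4, 6.2, 5.4]
width: 0.0166
gripper_force: 50.0
```

```bash
python3 - <<'E'
from lib import *
import cv2
o=state(); P=load(); print('pulled',(o['eef_pos']-np.array([.5872,-.2344,.0915]))@cx(P))
for n in('scene','top'):
    im=grab_frame(n); cv2.imwrite(f'pics/{n}1.png',im)
    hsv=cv2.cvtColor(im,cv2.COLOR_BGR2HSV); print(n,[(np.round(d['xy'],1),round(d['p'],2)) for d in tip_of('release_grip',n)[:2]], 'exp',proj(n,tw(P['cent'],(.276,0,.086))), 'home',proj(n,tw(P['cent'],(.235,0,.086))))
E
```

```text
t 7.28 pos [ 0.5946 -0.2729  0.0915] x [-0.184  0.983  0.003] y [ 0.983  0.184 -0.001] z [-0.002  0.003 -1.   ] F [-6.4  6.2  5.4] w 0.0166 gf 50.0 q [-0.55  0.44  1.56  0.    1.15 -0.74]
pulled 0.03922057224134842
scene [(array([286.2, 319.2]), 0.37)] exp [[196.22546202 261.8907383 ]] home [[210.68249164 256.1072504 ]]
top [(array([223.2, 202.9]), 0.58)] exp [[362.16512237 177.13749986]] home [[348.38881716 179.93638752]]
```

Emit:
jog_arm([
  [[-0.1,0,0,0,0,0,1],[0,0,0,0,0,0,1],[0,0,0,0,0,0,1],[0,0,0,0,0,0,1],[0,0,0,0,0,0,1],[0,0,0,0,0,0,1],[0,0,0,0,0,0,1],[0,0,0,0,0,0,1],[0,0,0,0,0,0,1],[0,0,0,0,0,0,1],[0,0,0,0,0,0,1],[0,0,0,0,0,0,1],[0,0,0,0,0,0,1],[0,0,0,0,0,0,1],[0,0,0,0,0,0,1],[0,0,0,0,0,0,1],[0,0,0,0,0,0,1],[0,0,0,0,0,0,1]],
])

```text
clock: 9.72
eef_pos: [0.5947, -0.2738, 0.0915]
tool_rot: [[-0.184, 0.983, -0.002], [0.983, 0.184, 0.003], [0.004, -0.001, -1.0]]
contact_force: [-6.1, 6.2, 6.7]
width: 0.017
gripper_force: 50.0
```

```bash
python3 - <<'E'
from lib import *
import cv2
im=grab_frame('scene'); cv2.imwrite('pics/scene2.png',im)
cv2.imwrite('pics/rel.png',cv2.resize(im[160:310,150:300],None,fx=4,fy=4,interpolation=cv2.INTER_CUBIC))
E
```

```text
(no output)
```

View pics/rel.png

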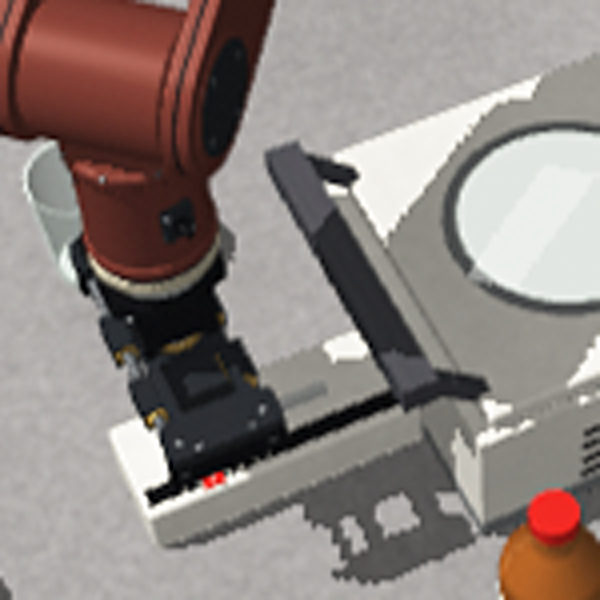

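The jaws hold the post beside the red band marker (crop (213,480)), and the spring force reads a steady 6.2–6.7 N, so the hold was good. Now I ease it home, release and rise.

Emit:
jog_arm([
  [[0.9,0,0,0,0,0,1],[0.9,0,0,0,0,0,1],[0.9,0,0,0,0,0,1],[0.9,0,0,0,0,0,1],[0.4,0,0,0,0,0,1],[0,0,0,0,0,0,0],[0,0,0,0,0,0,0],[0,0,0,0,0,0,0],[0,0,0,0,0,0,0],[0,0,0,0,0,0,0],[0,0,-2,0,0,0,0],[0,0,-4,0,0,0,0],[0,0,-5,0,0,0,0],[0,0,-5,0,0,0,0]],
])

```text
clock: 11.52
eef_pos: [0.588, -0.2363, 0.2548]
tool_rot: [[-0.184, 0.983, 0.001], [0.983, 0.184, -0.001], [-0.001, 0.001, -1.0]]
contact_force: [0.0, 0.7, -0.1]
width: 0.0862
gripper_force: 0.0
```

```bash
cat >spat.py <<'E'
from lib import *
import cv2
def look(z0=.003,save=None):
    im=grab_frame('top')
    if save: cv2.imwrite(save,im)
    h=cv2.cvtColor(im,cv2.COLOR_BGR2HSV); m=cv2.inRange(h,(5,150,120),(20,255,255)); n,l,s,c=cv2.connectedComponentsWithStats(m)
    ok=[i for i in range(1,n) if s[i,4]>100 and s[i,0]<300]
    for i in ok: print('blob',s[i],c[i].round(1))
    i=max(ok,key=lambda i:s[i,4]); (u,v),wh,a=cv2.minAreaRect(np.argwhere(l==i)[:,::-1].astype(np.float32)); b=cv2.boxPoints(((u,v),wh,a))
    w=np.array([atz('top',q,z0+.02) for q in b]); ctr=w.mean(0); e=w-np.roll(w,1,0); k=np.argmax(np.linalg.norm(e,axis=1)); d=e[k]/np.linalg.norm(e[k])
    t=tip_of('spatula_tip','top'); print('tip',[(np.round(q['xy'],1),round(q['p'],2),np.round(atz('top',q['xy'],z0+.01),3)) for q in t[:2]])
    if t and (atz('top',t[0]['xy'],z0+.01)-ctr)@d<0: d=-d
    print('handle centre',ctr.round(4),'dir',d.round(3),'yaw',round(np.arctan2(d[1],d[0]),3),'len',np.linalg.norm(e,axis=1).round(3))
    return ctr,d
E
python3 - <<'E'
from spat import *
P=load(); print(proj('top',tw(P['cent'],(.235,0,.104))))
c,d=look(save='pics/top3.png'); 
im=cv2.imread('pics/top3.png'); h=cv2.cvtColor(im,cv2.COLOR_BGR2HSV); m=cv2.inRange(h,(0,150,120),(4,255,255)); n,l,s,cc=cv2.connectedComponentsWithStats(m); print([(s[i,4],cc[i].round(1)) for i in range(1,n) if s[i,4]>8])
g=c+.025*d; g[2]=.030; print(g); delta(g,-d)
E
```

```text
[[349.28524582 178.78503169]]
blob [153 239  36   8 287] [170.6 242.5]
tip [(array([223.1, 246.7]), 0.67, array([0.404, 0.138, 0.013]))]
handle centre [0.4193 0.2931 0.023 ] dir [-0.019 -1.     0.   ] yaw -1.59 len [0.021 0.104 0.021 0.104]
[(np.int32(124), array([360.4,  83. ])), (np.int32(92), array([294.4, 109.5])), (np.int32(26), array([349.2, 179.6]))]
[0.41882243 0.2680756  0.03      ]
t 11.62 pos [ 0.5913 -0.2381  0.2616] x [-0.184  0.983 -0.009] y [0.983 0.184 0.011] z [ 0.013 -0.007 -1.   ] F [1.7 0.1 1. ] w 0.0867 gf 0.0 q [-0.51  0.23  1.49  0.    1.41 -0.69]
shift cm [53.14 -7.9  22.58]
turn [0.012 0.008 0.204]
```

Emit:
jog_arm([
  [[4.8,-0.72,0,0,0,0,0],[4.8,-0.72,0,0,0,0,0],[4.8,-0.72,0,0,0,0,0],[4.8,-0.72,0,0,0,0,0],[4.8,-0.72,0,0,0,0,0],[4.8,-0.72,0,0,0,0,0],[4.8,-0.72,0,0,0,0,0],[4.8,-0.72,0,0,0,0,0],[4.8,-0.72,0,0,0,0,0],[4.8,-0.72,0,0,0,0,0],[4.9,-0.72,0,0,0,0,0],[0,0,0,0,0,0.184,0],[0,0,4,0,0,0,0.3],[0,0,4,0,0,0,0.3],[0,0,0,0,0,0,0.3],[0,0,0,0,0,0,0.3]],
])

```text
clock: 13.62
eef_pos: [0.4137, 0.2695, 0.1734]
tool_rot: [[-0.001, 1.0, 0.002], [1.0, 0.001, 0.001], [0.001, 0.002, -1.0]]
contact_force: [0.7, 1.0, 0.8]
width: 0.0623
gripper_force: 0.0
```

```bash
python3 -c "
from lib import *
delta((.4191,.268,.030),(0,1,0))"
```

```text
t 13.62 pos [0.4137 0.2695 0.1734] x [-0.001  1.     0.001] y [1.    0.001 0.002] z [ 0.002  0.001 -1.   ] F [0.7 1.  0.8] w 0.0623 gf 0.0 q [ 0.42 -0.03  1.94  0.    1.23  0.42]
shift cm [-0.16  0.51 14.34]
turn [ 0.002 -0.001  0.001]
```

Emit:
jog_arm([
  [[-0.16,0.51,3,0,0,0,0.3],[0,0,3,0,0,0,0.3],[0,0,3,0,0,0,0.3],[0,0,2.5,0,0,0,0.3],[0,0,1.5,0,0,0,0.3],[0,0,0.9,0,0,0,0.3],[0,0,0.4,0,0,0,0.3],[0,0,0,0,0,0,1],[0,0,0,0,0,0,1],[0,0,0,0,0,0,1],[0,0,0,0,0,0,1],[0,0,0,0,0,0,1],[0,0,0,0,0,0,1],[0,0,0,0,0,0,1]],
], force=60)

```text
clock: 15.38
eef_pos: [0.4183, 0.2676, 0.0289]
tool_rot: [[-0.001, 1.0, 0.001], [1.0, 0.001, 0.0], [0.0, 0.001, -1.0]]
contact_force: [0.7, 0.2, 2.1]
width: 0.0251
gripper_force: 60.0
```

Emit:
jog_arm([
  [[0,0,-2,0,0,0,1],[0,0,-3,0,0,0,1],[0,0,-3,0,0,0,1],[0,0,-2,0,0,0,1],[0,0,0,0,0,-0.177,1],[0,0,0,0,0,0,1]],
])

```text
clock: 16.12
eef_pos: [0.4175, 0.2674, 0.1282]
tool_rot: [[-0.176, 0.984, -0.001], [0.984, 0.176, -0.0], [-0.0, -0.001, -1.0]]
contact_force: [-0.3, 0.6, -1.7]
width: 0.025
gripper_force: 60.0
```

```bash
python3 -c "
from lib import *
P=load(); delta(tw(P['cent'],(-.285,0,.1225))[0],-cx(P))"
```

```text
t 16.12 pos [0.4175 0.2674 0.1282] x [-0.176  0.984 -0.   ] y [ 0.984  0.176 -0.001] z [-0.001 -0.    -1.   ] F [-0.3  0.6 -1.7] w 0.025 gf 60.0 q [0.41 0.03 1.97 0.   1.14 0.23]
shift cm [-0.36  7.48  0.57]
turn [-0.001  0.    -0.008]
```

Emit:
jog_arm([
  [[-0.36,2.5,0.2,0,0,-0.008,1],[0,2.5,0.2,0,0,0,1],[0,2.5,0.17,0,0,0,1],[0,0,0,0,0,0,1],[0,0,0,0,0,0,1],[0,0,0,0,0,0,1]],
])

```text
clock: 16.88
eef_pos: [0.4913, 0.2775, 0.1224]
tool_rot: [[-0.184, 0.983, -0.001], [0.983, 0.184, -0.0], [-0.0, -0.001, -1.0]]
contact_force: [0.8, -0.1, -0.8]
width: 0.0255
gripper_force: 60.0
```

```bash
python3 - <<'E'
from lib import *
import cv2
o=state(); P=load(); delta(tw(P['cent'],(-.285,0,.1225))[0],-cx(P))
r=o['tool_rot']; p=o['eef_pos']
spp=lambda x,y,z: p-r[:,0]*(x+.02)+r[:,1]*y*-1+np.array([0,0,z-.026])
im=grab_frame('scene'); it=grab_frame('top')
def lines(n,im,x0,x1,y0,y1,k):
    c=cv2.resize(im[y0:y1,x0:x1],None,fx=k,fy=k,interpolation=cv2.INTER_CUBIC)
    for w in ([spp(.01,-.015,.0115),spp(.11,-.015,.0115),spp(.11,.015,.0115),spp(.01,.015,.0115)],tw(P['cent'],[(-.125,-.04,.1),(-.125,.04,.1),(-.125,.04,.115),(-.125,-.04,.115)])):
        q=((proj(n,np.array(w))-[x0,y0]+.5)*k-.5); cv2.polylines(c,[np.round(q*8).astype(np.int32)],True,(0,0,255),1,cv2.LINE_AA,3)
    return c
cv2.imwrite('pics/ins.png',np.hstack([lines('scene',im,300,400,140,260,4),lines('top',it,160,260,150,270,4)]))
for n in('scene','top'): print(n,[(np.round(d['xy'],1),round(d['p'],2)) for d in tip_of('spatula_tip',n)[:2]],'exp',proj(n,spp(.11,0,.01)).round(1))
E
```

```text
t 16.88 pos [0.4913 0.2775 0.1224] x [-0.184  0.983 -0.   ] y [ 0.983  0.184 -0.001] z [-0.001 -0.    -1.   ] F [ 0.8 -0.1 -0.8] w 0.0255 gf 60.0 q [0.37 0.2  1.8  0.   1.15 0.19]
t 16.88 pos [0.4913 0.2775 0.1224] x [-0.184  0.983 -0.   ] y [ 0.983  0.184 -0.001] z [-0.001 -0.    -1.   ] F [ 0.8 -0.1 -0.8] w 0.0255 gf 60.0 q [0.37 0.2  1.8  0.   1.15 0.19]
shift cm [-0.06  0.04 -0.01]
turn [-0.001  0.     0.001]
scene [(array([336.8, 200.5]), 0.7)] exp [[337.7 200.8]]
top [(array([214.2, 209.8]), 0.94)] exp [[215.2 206. ]]
```

View pics/ins.png

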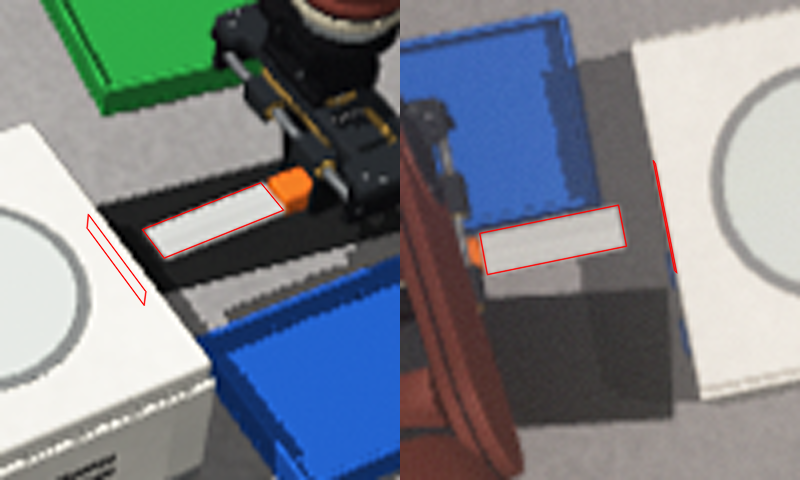

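The crop shows the blade at scene (350,198) lined up with its predicted outline and the slot, in both views. Insert.

Emit:
jog_arm([
  [[-0.8,0,0,0,0,0,1],[-0.8,0,0,0,0,0,1],[-0.8,0,0,0,0,0,1],[-0.6,0,0,0,0,0,1],[-0.5,0,0,0,0,0,1],[-0.5,0,0,0,0,0,1],[0,0,0,0,0,0,1],[0,0,0,0,0,0,1]],
])

```text
clock: 18.08
eef_pos: [0.4997, 0.2384, 0.1229]
tool_rot: [[-0.185, 0.983, -0.0], [0.983, 0.185, 0.0], [0.0, 0.0, -1.0]]
contact_force: [-0.3, 0.6, -0.7]
width: 0.0257
gripper_force: 60.0
```

Emit:
jog_arm([
  [[-0.8,0,0,0,0,0,1],[-0.8,0,0,0,0,0,1],[-0.8,0,0,0,0,0,1],[-0.8,0,0,0,0,0,1],[0,0,-0.5,0,0,0,1],[0,0,-0.5,0,0,0,1],[0,0,-0.5,0,0,0,1],[0,0,0,0,0,0,1],[0,0,0,0,0,0,1]],
])

```text
clock: 19.2
eef_pos: [0.5057, 0.2071, 0.1379]
tool_rot: [[-0.185, 0.983, 0.0], [0.983, 0.185, 0.0], [0.0, 0.0, -1.0]]
contact_force: [0.8, -0.9, -0.7]
width: 0.0256
gripper_force: 60.0
```

```bash
python3 - <<'E'
from lib import *
import cv2
o=state()
for n in('scene','top'):
    im=grab_frame(n); cv2.imwrite(f'pics/{n}4.png',im); print(n,[(np.round(d['xy'],1),round(d['p'],2)) for d in tip_of('lid_edge',n)[:2]])
E
```

```text
t 19.2 pos [0.5057 0.2071 0.1379] x [-0.185  0.983  0.   ] y [0.983 0.185 0.   ] z [ 0.  0. -1.] F [ 0.8 -0.9 -0.7] w 0.0256 gf 60.0 q [0.24 0.14 1.83 0.   1.17 0.06]
scene [(array([325.3, 196.1]), 0.98), (array([326.1, 204.5]), 0.35)]
top [(array([236.2, 125. ]), 0.67), (array([224.9, 203.4]), 0.59)]
```

The lid edge has moved from scene (328,198) to (325,196), so the lid is rising. I keep lifting past the balance point.

Emit:
jog_arm([
  [[0,0,-0.8,0,0,0,1],[0,0,-0.8,0,0,0,1],[0,0,-0.8,0,0,0,1],[0,0,-0.8,0,0,0,1],[0,0,-0.8,0,0,0,1],[0,0,-0.8,0,0,0,1],[0,0,-0.8,0,0,0,1],[0,0,-0.8,0,0,0,1],[0,0,-0.8,0,0,0,1],[-0.3,0,-0.8,0,0,0,1],[-0.3,0,-0.8,0,0,0,1],[0,0,-0.8,0,0,0,1],[0,0,-0.8,0,0,0,1],[0,0,0,0,0,0,1],[0,0,0,0,0,0,1],[0,0,0,0,0,0,1],[0,0,0,0,0,0,1],[0,0,0,0,0,0,1]],
])

```text
clock: 21.65
eef_pos: [0.5067, 0.201, 0.2417]
tool_rot: [[-0.185, 0.983, -0.0], [0.983, 0.185, -0.0], [-0.0, -0.0, -1.0]]
contact_force: [-0.0, 0.7, -1.0]
width: 0.0255
gripper_force: 60.0
```

```bash
python3 - <<'E'
from lib import *
import cv2
o=state()
im=grab_frame('scene');cv2.imwrite('pics/scene5.png',im); it=grab_frame('top');cv2.imwrite('pics/top5.png',it)
cv2.imwrite('pics/open.png',np.hstack([im[100:400,130:450],it[60:360,130:400]]))
for n in('scene','top'):
  for b in range(1,5):
    print(n,b,[(np.round(d['xy'],1),round(d['p'],2)) for d in tip_of(f'bottle{b}_top',n)[:3]])
E
```

```text
t 21.65 pos [0.5067 0.201  0.2417] x [-0.185  0.983 -0.   ] y [ 0.983  0.185 -0.   ] z [-0. -0. -1.] F [-0.   0.7 -1. ] w 0.0255 gf 60.0 q [ 0.23  0.03  1.74 -0.    1.37  0.05]
scene 1 []
scene 2 [(array([247.9, 233.7]), 0.22), (array([306.8, 226. ]), 0.19)]
scene 3 []
scene 4 [(array([307.3, 225.9]), 0.69), (array([350.1, 302.7]), 0.59), (array([325.5, 205.3]), 0.52)]
top 1 [(array([371.6, 249.2]), 0.6), (array([254.5, 211.8]), 0.48)]
top 2 [(array([271.2, 200.2]), 0.51)]
top 3 []
top 4 [(array([252.1, 182. ]), 0.48)]
```

View pics/open.png

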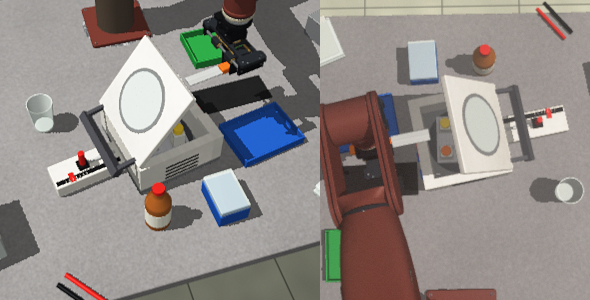

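The lid is swinging open, and caps show in the rotor at top (257,182) and (257,211). I back out and lay the spatula on its mat.

Emit:
jog_arm([
  [[2.0,0,0,0,0,0,1],[2.5,0,0,0,0,0,1],[2.5,0,0,0,0,0,1],[1.0,0,0,0,0,0,1],[0,-2.5,0,0,0,0,1],[0,-2.5,0,0,0,0,1],[0,-2.5,0,0,0,0,1],[0,0,0,0,0,0.184,1],[0,0,4,0,0,0,1],[0,0,4,0,0,0,1],[0,0,4,0,0,0,1],[0,0,0,0,0,0,1],[0,0,0,0,0,0,1]],
])

```text
clock: 23.78
eef_pos: [0.4191, 0.2662, 0.1233]
tool_rot: [[-0.002, 1.0, 0.002], [1.0, 0.002, 0.001], [0.001, 0.002, -1.0]]
contact_force: [0.5, -0.0, -0.8]
width: 0.0254
gripper_force: 60.0
```

```bash
python3 -c "
from lib import *
delta((.421,.268,.030),(0,1,0))"
```

```text
t 23.77 pos [0.4191 0.2662 0.1233] x [-0.002  1.     0.001] y [1.    0.002 0.002] z [ 0.002  0.001 -1.   ] F [ 0.5 -0.  -0.8] w 0.0254 gf 60.0 q [ 0.41  0.04  1.97 -0.    1.13  0.4 ]
shift cm [0.18 0.17 9.33]
turn [ 0.002 -0.001  0.002]
```

Emit:
jog_arm([
  [[0.2,0.2,2.5,0,0,0,1],[0,0,2.5,0,0,0,1],[0,0,2.0,0,0,0,1],[0,0,1.3,0,0,0,1],[0,0,0.6,0,0,0,1],[0,0,0.3,0,0,0,1],[0,0,0.2,0,0,0,1],[0,0,0,0,0,0,1],[0,0,0,0,0,0,0],[0,0,0,0,0,0,0],[0,0,0,0,0,0,0],[0,0,0,0,0,0,0],[0,0,-2,0,0,0,0],[0,0,-4,0,0,0,0],[0,0,-5,0,0,0,0],[0,0,-5,0,0,0,0],[0,0,-4,0,0,0,0]],
])

```text
clock: 25.9
eef_pos: [0.4197, 0.2677, 0.2293]
tool_rot: [[-0.002, 1.0, -0.0], [1.0, 0.002, 0.0], [0.0, -0.0, -1.0]]
contact_force: [-0.1, -0.5, 1.1]
width: 0.0868
gripper_force: 0.0
```

Emit:
jog_arm([
  [[5,-2,0,0,0,0,0],[5,-2,0,0,0,0,0],[5,-2,0,0,0,0,0],[5,-2,0,0,0,0,0],[0,0,0,0,0,0,0],[0,0,0,0,0,0,0]],
])

```text
clock: 26.65
eef_pos: [0.3392, 0.467, 0.2268]
tool_rot: [[-0.003, 1.0, -0.002], [1.0, 0.003, -0.002], [-0.002, -0.002, -1.0]]
contact_force: [0.2, -0.8, -1.1]
width: 0.0866
gripper_force: 0.0
```

```bash
python3 - <<'E'
from spat import *
o=state()
it=grab_frame('top');cv2.imwrite('pics/top6.png',it); im=grab_frame('scene');cv2.imwrite('pics/scene6.png',im)
P=load()
x0,y0=215,145; a=cv2.resize(it[145:265,215:345],None,fx=4,fy=4,interpolation=cv2.INTER_CUBIC)
b=cv2.resize(im[130:330,190:440],None,fx=1,fy=1)
c=np.zeros((480,780,3),np.uint8); c[:,:520]=a[:480]; c[:200,525:775]=b; cv2.imwrite('pics/rotor.png',c)
for n in('scene','top'):
  for b in range(1,5):
    print(n,b,[(np.round(d['xy'],1),round(d['p'],2)) for d in tip_of(f'bottle{b}_top',n)[:3]])
E
```

```text
t 26.65 pos [0.3392 0.467  0.2268] x [-0.003  1.    -0.002] y [ 1.     0.003 -0.002] z [-0.002 -0.002 -1.   ] F [ 0.2 -0.8 -1.1] w 0.0866 gf 0.0 q [ 0.81  0.12  1.68 -0.    1.34  0.8 ]
scene 1 [(array([299.2, 208.3]), 0.74)]
scene 2 [(array([279.5, 235.1]), 0.87)]
scene 3 [(array([272.8, 211.8]), 0.48)]
scene 4 [(array([309.3, 227.1]), 0.71), (array([353.3, 197.4]), 0.62)]
top 1 [(array([255.8, 213.8]), 0.57)]
top 2 [(array([183.5, 239.4]), 0.74), (array([284.1, 182.9]), 0.59)]
top 3 [(array([284.9, 208.4]), 0.49)]
top 4 [(array([250.6, 181.1]), 0.51)]
```

View pics/rotor.png

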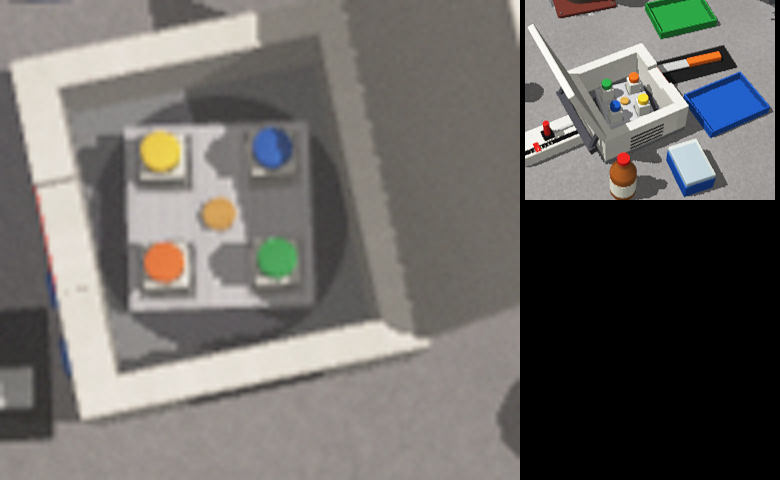

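All four bottles are present. Crop caps: yellow (161,152), blue (272,148), orange (164,262), green (277,257). The small orange disc at (218,214) is the rotor hub. The lid is fully open and the spatula is on its mat. Next I fit the rotor.

```bash
python3 - <<'E'
from spat import *
P=load(); im=cv2.imread('pics/top6.png'); h=cv2.cvtColor(im,cv2.COLOR_BGR2HSV)
rg=dict(b4=((22,120,120),(35,255,255)),b2=((105,150,60),(125,255,255)),b1=((5,170,150),(14,255,255)),b3=((45,120,60),(80,255,255)))
uv={}
for k,(a,b) in rg.items():
    m=cv2.inRange(h,a,b); m[:,:235]=0;m[:,305:]=0;m[:160]=0;m[235:]=0
    n,l,s,c=cv2.connectedComponentsWithStats(m); i=1+np.argmax(s[1:,4]); x,y,w,hh,_=s[i]; uv[k]=(x+(w-1)/2,y+(hh-1)/2); print(k,s[i],c[i].round(1),uv[k],atz('top',c[i],.11).round(4))
    uv[k]=tuple(c[i])
L=dict(b4=(-.04,.04,.11),b1=(-.04,-.04,.11),b2=(.04,.04,.11),b3=(.04,-.04,.11))
p,r=fit({'top':[(uv[k],L[k]) for k in L]},[.544,0,-1.5]); print(p,r.tolist())
sc=dict(b1=(299.2,208.3),b2=(279.5,235.1),b3=(272.8,211.8),b4=(309.3,227.1))
p2,r2=fit({'scene':[(sc[k],L[k]) for k in L]},[.544,0,-1.5]); print('scene',p2,r2.tolist())
p[:2]=P['cent'][:2]; q,r=fit({'top':[(uv[k],L[k]) for k in L],'scene':[(sc[k],L[k]) for k in L]},p); print('both',q)
P['rotor']=list(q); json.dump(P,open('poses.json','w'))
for k in L: print(k,tw(q,L[k]).round(4))
for s in [(-.036,.05),(-.036,-.05),(.036,.05),(.036,-.05)]: print('spot',s,tw(P['tray'],(*s,0)).round(4))
print('rotor tool x',-np.cos(q[2]),-np.sin(q[2]))
c,d=look()
E
```

```text
b4 [250 178  10  10  77] [254.6 182.6] (np.float64(254.5), np.float64(182.5)) [0.58   0.0369 0.11  ]
b2 [279 178   6   8  38] [281.6 181.7] (np.float64(281.5), np.float64(181.5)) [ 0.581 -0.04   0.11 ]
b1 [252 206   9   9  60] [255.6 210.1] (np.float64(256.0), np.float64(210.0)) [0.501  0.0352 0.11  ]
b3 [280 205   9   9  62] [283.9 209.1] (np.float64(284.0), np.float64(209.0)) [ 0.5021 -0.0449  0.11  ]
[ 0.54103897 -0.00330802 -1.54390404] [[-0.3, 0.0], [-0.1, 0.4], [0.8, -0.4], [-0.2, 0.0]]
scene [ 0.54778855 -0.00159838 -1.57884563] [[-0.8, 1.1], [0.6, -1.8], [0.7, -0.5], [-0.5, 0.7]]
both [ 0.5432313  -0.00221543 -1.55777606]
b4 [[0.5827 0.0383 0.11  ]]
b1 [[0.5027 0.0373 0.11  ]]
b2 [[ 0.5837 -0.0417  0.11  ]]
b3 [[ 0.5038 -0.0427  0.11  ]]
spot (-0.036, 0.05) [[0.5557 0.331  0.    ]]
spot (-0.036, -0.05) [[0.5719 0.2323 0.    ]]
spot (0.036, 0.05) [[0.6267 0.3427 0.    ]]
spot (0.036, -0.05) [[0.643 0.244 0.   ]]
rotor tool x -0.013019900552282469 0.9999152375024638
blob [153 238  36  10 330] [170.4 242.3]
tip [(array([223.3, 243.9]), 0.63, array([0.413, 0.137, 0.013]))]
handle centre [0.4193 0.2931 0.023 ] dir [-0.019 -1.     0.   ] yaw -1.59 len [0.027 0.104 0.027 0.104]
```

Emit:
jog_arm([
  [[0,0,0,0,0,-0.023,0.4],[-4.34,2.31,0,0,0,0,0.4],[-4.34,2.31,0,0,0,0,0.4],[-4.34,2.31,0,0,0,0,0.4],[-4.34,2.31,0,0,0,0,0.4],[-4.34,2.31,0,0,0,0,0.4],[-4.34,2.31,0,0,0,0,0.4],[-4.34,2.31,0,0,0,0,0.4],[-4.34,2.31,0,0,0,0,0.4],[-4.34,2.31,0,0,0,0,0.4],[-4.34,2.31,0,0,0,0,0.4],[0,0,0,0,0,0,0.4],[0,0,0,0,0,0,0.4]],
], force=25)

```text
clock: 28.88
eef_pos: [0.5813, 0.0397, 0.2275]
tool_rot: [[-0.025, 1.0, -0.001], [1.0, 0.025, 0.001], [0.001, -0.001, -1.0]]
contact_force: [-0.5, 0.5, 0.5]
width: 0.0522
gripper_force: 0.0
```

```bash
python3 -c "
from lib import *
delta((.5815,.0385,.086),(-.026,1,0))"
```

```text
t 28.88 pos [0.5813 0.0397 0.2275] x [-0.025  1.     0.001] y [ 1.     0.025 -0.001] z [-0.001  0.001 -1.   ] F [-0.5  0.5  0.5] w 0.0522 gf 0.0 q [-0.07  0.14  1.66  0.    1.35 -0.09]
shift cm [-0.13  0.03 14.15]
turn [-0.001 -0.001 -0.001]
```

Emit:
jog_arm([
  [[-0.1,0,3,0,0,0,0.4],[0,0,3,0,0,0,0.4],[0,0,3,0,0,0,0.4],[0,0,2.5,0,0,0,0.4],[0,0,1.5,0,0,0,0.4],[0,0,1.1,0,0,0,0.4],[0,0,0,0,0,0,1],[0,0,0,0,0,0,1],[0,0,0,0,0,0,1],[0,0,0,0,0,0,1],[0,0,0,0,0,0,1],[0,0,0,0,0,0,1],[0,0,-1,0,0,0,1],[0,0,-1,0,0,0,1],[0,0,0,0,0,0,1]],
], force=35)

```text
clock: 30.75
eef_pos: [0.5825, 0.0384, 0.1081]
tool_rot: [[-0.025, 1.0, 0.002], [1.0, 0.025, -0.0], [-0.0, 0.002, -1.0]]
contact_force: [0.7, 0.5, -0.1]
width: 0.0337
gripper_force: 35.0
```

Emit:
jog_arm([
  [[0,0,-3,0,0,0,1],[0,0,-3,0,0,0,1],[0,0,-3,0,0,0,1],[0,0,-2.5,0,0,0,1],[3.05,0.52,0,0,0,0,1],[3.05,0.52,0,0,0,0,1],[3.05,0.52,0,0,0,0,1],[3.05,0.52,0,0,0,0,1],[3.05,0.52,0,0,0,0,1],[3.05,0.52,0,0,0,0,1],[3.05,0.52,0,0,0,0,1],[3.05,0.52,0,0,0,0,1],[3.05,0.52,0,0,0,0,1],[3.05,0.52,0,0,0,0,1],[0,0,0,0,0,0,1],[0,0,0,0,0,0,1]],
])

```text
clock: 32.75
eef_pos: [0.6257, 0.3441, 0.2212]
tool_rot: [[-0.025, 1.0, -0.001], [1.0, 0.025, -0.001], [-0.001, -0.001, -1.0]]
contact_force: [0.2, -0.3, -0.5]
width: 0.0336
gripper_force: 35.0
```

```bash
python3 - <<'E'
from lib import *
import cv2
delta((.6267,.3427,.0695),(-.026,1,0))
im=grab_frame('scene'); cv2.imwrite('pics/scene7.png',im); print([(np.round(d['xy']),round(d['p'],2)) for d in tip_of('bottle4_top','scene')[:2]], [(np.round(d['rect']),round(d['p'],2)) for d in find_in('bottle4','scene')[:2]])
o=observe(); print('exp top',proj('scene',o['eef_pos']+[0,0,.022]),'exp base',proj('scene',o['eef_pos']-[0,0,.063]))
cv2.imwrite('pics/hold.png',cv2.resize(im[100:300,280:480],None,fx=3,fy=3))
E
```

```text
t 32.75 pos [0.6257 0.3441 0.2212] x [-0.025  1.    -0.001] y [ 1.     0.025 -0.001] z [-0.001 -0.001 -1.   ] F [ 0.2 -0.3 -0.5] w 0.0336 gf 35.0 q [ 0.39  0.45  1.29 -0.    1.4   0.37]
shift cm [-0.13  0.11 15.17]
turn [-0.001  0.001 -0.001]
[(array([429., 182.]), 0.72)] [(array([298., 213.,  18.,  18.]), 0.75), (array([273., 220.,  14.,  24.]), 0.75)]
exp top [[427.79375128 181.43426887]] exp base [[421.05558816 202.81200147]]
```

View pics/hold.png

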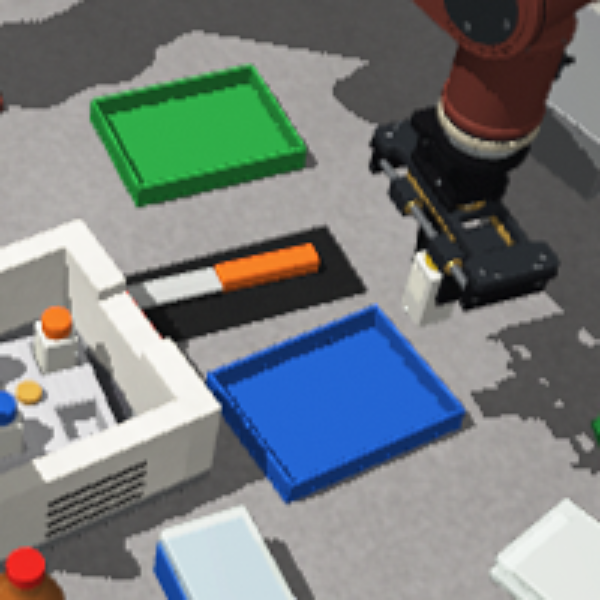

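The bottle hangs upright in the jaws at scene (423,195), above the tray's far right part. I lower and release it.

Emit:
jog_arm([
  [[-0.1,0.1,3,0,0,0,1],[0,0,3,0,0,0,1],[0,0,3,0,0,0,1],[0,0,3,0,0,0,1],[0,0,1.8,0,0,0,1],[0,0,0.9,0,0,0,1],[0,0,0.4,0,0,0,1],[0,0,0,0,0,0,1],[0,0,0,0,0,0,0.4],[0,0,0,0,0,0,0.4],[0,0,0,0,0,0,0.4],[0,0,0,0,0,0,0.4],[0,0,-2,0,0,0,0.4],[0,0,-4,0,0,0,0.4],[0,0,-5,0,0,0,0.4],[0,0,-5,0,0,0,0.4]],
])

```text
clock: 34.9
eef_pos: [0.6271, 0.3438, 0.2341]
tool_rot: [[-0.025, 1.0, 0.001], [1.0, 0.025, 0.001], [0.001, 0.001, -1.0]]
contact_force: [1.2, 0.6, 0.4]
width: 0.0519
gripper_force: 0.0
```

```bash
python3 -c "
from lib import *
delta((.5015,.0375,.088),(-.026,1,0))"
```

```text
t 34.9 pos [0.6271 0.3438 0.2341] x [-0.025  1.     0.001] y [1.    0.025 0.001] z [ 0.001  0.001 -1.   ] F [1.2 0.6 0.4] w 0.0519 gf 0.0 q [0.39 0.44 1.27 0.   1.42 0.37]
shift cm [-30.31 -13.34  14.58]
turn [ 0.001 -0.001 -0.001]
```

Emit:
jog_arm([
  [[-4.33,-1.9,0,0,0,0,0.4],[-4.33,-1.9,0,0,0,0,0.4],[-4.33,-1.9,0,0,0,0,0.4],[-4.33,-1.9,0,0,0,0,0.4],[-4.33,-1.9,0,0,0,0,0.4],[-4.33,-1.9,0,0,0,0,0.4],[-4.33,-1.9,0,0,0,0,0.4],[0,0,0,0,0,0,0.4],[0,0,0,0,0,0,0.4],[0,0,4,0,0,0,0.4],[0,0,2,0,0,0,0.4],[0,0,0,0,0,0,0.4]],
])

```text
clock: 36.4
eef_pos: [0.5007, 0.0386, 0.1694]
tool_rot: [[-0.027, 1.0, -0.003], [1.0, 0.027, 0.001], [0.001, -0.003, -1.0]]
contact_force: [1.2, -0.1, 0.0]
width: 0.0524
gripper_force: 0.0
```

```bash
python3 -c "
from lib import *
delta((.5015,.0375,.088),(-.026,1,0))"
```

```text
t 36.4 pos [0.5007 0.0386 0.1694] x [-0.027  1.     0.001] y [ 1.     0.027 -0.003] z [-0.003  0.001 -1.   ] F [ 1.2 -0.1  0. ] w 0.0524 gf 0.0 q [-0.08 -0.    1.92  0.    1.23 -0.11]
shift cm [-0.12  0.1   8.14]
turn [-0.003 -0.001  0.001]
```

Emit:
jog_arm([
  [[-0.1,0.1,3,0,0,0,0.4],[0,0,2.5,0,0,0,0.4],[0,0,1.5,0,0,0,0.4],[0,0,1.1,0,0,0,0.4],[0,0,0,0,0,0,1],[0,0,0,0,0,0,1],[0,0,0,0,0,0,1],[0,0,0,0,0,0,1],[0,0,0,0,0,0,1],[0,0,0,0,0,0,1],[0,0,-1.5,0,0,0,1],[0,0,-2.5,0,0,0,1],[0,0,-3,0,0,0,1],[0,0,-3,0,0,0,1],[0,0,-3,0,0,0,1],[0,0,-1,0,0,0,1]],
])

```text
clock: 38.4
eef_pos: [0.5036, 0.0363, 0.2324]
tool_rot: [[-0.025, 1.0, 0.004], [1.0, 0.025, -0.0], [-0.0, 0.004, -1.0]]
contact_force: [-0.7, 0.1, -1.0]
width: 0.0339
gripper_force: 34.7
```

```bash
python3 -c "
from lib import *
delta((.5557,.331,.0695),(-.026,1,0))"
```

```text
t 38.4 pos [0.5036 0.0363 0.2324] x [-0.025  1.    -0.   ] y [1.    0.025 0.004] z [ 0.004 -0.    -1.   ] F [-0.7  0.1 -1. ] w 0.0339 gf 34.7 q [-0.08 -0.06  1.85 -0.    1.34 -0.11]
shift cm [29.34  5.88 16.3 ]
turn [ 0.004  0.    -0.001]
```

Emit:
jog_arm([
  [[3.25,0.65,0,0,0,0,1],[3.25,0.65,0,0,0,0,1],[3.25,0.65,0,0,0,0,1],[3.25,0.65,0,0,0,0,1],[3.25,0.65,0,0,0,0,1],[3.25,0.65,0,0,0,0,1],[3.25,0.65,0,0,0,0,1],[3.25,0.65,0,0,0,0,1],[3.3,0.65,0,0,0,0,1],[0,0,3,0,0,0,1],[0,0,2,0,0,0,1],[0,0,0,0,0,0,1],[0,0,0,0,0,0,1]],
])

```text
clock: 40.02
eef_pos: [0.5542, 0.3305, 0.1804]
tool_rot: [[-0.024, 1.0, 0.0], [1.0, 0.024, 0.0], [0.0, 0.0, -1.0]]
contact_force: [0.5, -0.3, -1.2]
width: 0.0341
gripper_force: 34.7
```

```bash
python3 - <<'E'
from lib import *
delta((.5557,.331,.0695),(-.026,1,0))
im=grab_frame('scene');o=observe()
for k in('bottle1_top','bottle4_top'): print(k,[(np.round(d['xy']),round(d['p'],2)) for d in tip_of(k,'scene')[:2]])
print('exp b1',proj('scene',o['eef_pos']+[0,0,.022]),'exp b4',proj('scene',[.6271,.3435,.09]))
E
```

```text
t 40.02 pos [0.5542 0.3305 0.1804] x [-0.024  1.     0.   ] y [1.    0.024 0.   ] z [ 0.  0. -1.] F [ 0.5 -0.3 -1.2] w 0.0341 gf 34.7 q [ 0.42  0.32  1.54 -0.    1.29  0.39]
shift cm [ 0.05  0.15 11.09]
turn [ 0.    -0.    -0.002]
bottle1_top [(array([408., 178.]), 0.69)]
bottle4_top []
exp b1 [[408.36723394 174.02560205]] exp b4 [[416.15771091 219.023198  ]]
```

Emit:
jog_arm([
  [[0,0.15,3,0,0,0,1],[0,0,3,0,0,0,1],[0,0,2,0,0,0,1],[0,0,0.8,0,0,0,1],[0,0,0.7,0,0,0,1],[0,0,0,0,0,0,1]],
])

```text
clock: 40.92
eef_pos: [0.5556, 0.3309, 0.0852]
tool_rot: [[-0.025, 1.0, 0.0], [1.0, 0.025, 0.0], [0.0, 0.0, -1.0]]
contact_force: [-0.4, -0.4, -1.2]
width: 0.0339
gripper_force: 34.7
```

Emit:
jog_arm([
  [[0,0,0.5,0,0,0,1],[0,0,0.5,0,0,0,1],[0,0,0.5,0,0,0,1],[0,0,0,0,0,0,1]],
])

```text
clock: 41.42
eef_pos: [0.5552, 0.3311, 0.0704]
tool_rot: [[-0.025, 1.0, -0.0], [1.0, 0.025, 0.0], [0.0, -0.0, -1.0]]
contact_force: [-1.7, -1.2, 4.0]
width: 0.0339
gripper_force: 34.9
```

Emit:
jog_arm([
  [[0,0,0,0,0,0,0.4],[0,0,0,0,0,0,0.4],[0,0,0,0,0,0,0.4],[0,0,0,0,0,0,0.4],[0,0,-2,0,0,0,0.4],[0,0,-4,0,0,0,0.4],[0,0,-5,0,0,0,0.4],[0,0,-4,0,0,0,0.4],[-4.63,0.25,0,0,0,0,0.4],[-4.63,0.25,0,0,0,0,0.4],[-4.63,0.25,0,0,0,0,0.4],[-4.63,0.25,0,0,0,0,0.4],[-4.63,0.25,0,0,0,0,0.4],[-4.63,0.25,0,0,0,0,0.4],[-4.63,0.25,0,0,0,0,0.4],[-4.63,0.25,0,0,0,0,0.4],[0,0,0,0,0,0,0.4],[0,0,0,0,0,0,0.4]],
])

```text
clock: 43.68
eef_pos: [0.5848, -0.0387, 0.2209]
tool_rot: [[-0.024, 1.0, 0.001], [1.0, 0.024, 0.0], [0.0, 0.001, -1.0]]
contact_force: [0.3, 0.3, -0.3]
width: 0.0522
gripper_force: 0.0
```

```bash
python3 - <<'E'
from lib import *
delta((.585,-.0415,.088),(-.026,1,0))
im=grab_frame('scene')
for k in('bottle1_top','bottle4_top'): print(k,[(np.round(d['xy']),round(d['p'],2)) for d in tip_of(k,'scene')[:2]])
print('exp b1',proj('scene',[.5552,.3311,.09]),'exp b4',proj('scene',[.6271,.3435,.09]))
E
```

```text
t 43.67 pos [ 0.5848 -0.0387  0.2209] x [-0.024  1.     0.   ] y [1.    0.024 0.001] z [ 0.001  0.    -1.   ] F [ 0.3  0.3 -0.3] w 0.0522 gf 0.0 q [-0.2   0.15  1.66  0.    1.33 -0.23]
shift cm [-0.28 -0.   13.29]
turn [ 0.001 -0.    -0.002]
bottle1_top [(array([399., 205.]), 0.74)]
bottle4_top [(array([414., 222.]), 0.55), (array([279., 234.]), 0.29)]
exp b1 [[401.29297074 201.26484375]] exp b4 [[416.15771091 219.023198  ]]
```

Emit:
jog_arm([
  [[-0.25,0,3,0,0,0,0.4],[0,0,3,0,0,0,0.4],[0,0,3,0,0,0,0.4],[0,0,2.2,0,0,0,0.4],[0,0,1.2,0,0,0,0.4],[0,0,0.9,0,0,0,0.4],[0,0,0,0,0,0,1],[0,0,0,0,0,0,1],[0,0,0,0,0,0,1],[0,0,0,0,0,0,1],[0,0,0,0,0,0,1],[0,0,0,0,0,0,1],[0,0,-1.5,0,0,0,1],[0,0,-2.5,0,0,0,1],[0,0,-3,0,0,0,1],[0,0,-3,0,0,0,1],[0,0,-3,0,0,0,1],[0,0,-1,0,0,0,1]],
])

```text
clock: 46.08
eef_pos: [0.5857, -0.0417, 0.2296]
tool_rot: [[-0.025, 1.0, 0.004], [1.0, 0.025, -0.001], [-0.001, 0.004, -1.0]]
contact_force: [0.7, -0.7, -1.9]
width: 0.0335
gripper_force: 35.0
```

```bash
python3 -c "
from lib import *
delta((.643,.244,.0705),(-.026,1,0))"
```

```text
t 46.08 pos [ 0.5857 -0.0417  0.2296] x [-0.025  1.    -0.001] y [1.    0.025 0.004] z [ 0.004 -0.001 -1.   ] F [ 0.7 -0.7 -1.9] w 0.0335 gf 35.0 q [-0.21  0.14  1.65  0.    1.35 -0.23]
shift cm [28.43  6.38 15.91]
turn [ 0.004  0.001 -0.001]
```

Emit:
jog_arm([
  [[3.15,0.7,0,0,0,0,1],[3.15,0.7,0,0,0,0,1],[3.15,0.7,0,0,0,0,1],[3.15,0.7,0,0,0,0,1],[3.15,0.7,0,0,0,0,1],[3.15,0.7,0,0,0,0,1],[3.15,0.7,0,0,0,0,1],[3.15,0.7,0,0,0,0,1],[3.2,0.7,0,0,0,0,1],[0,0,3,0,0,0,1],[0,0,3,0,0,0,1],[0,0,3,0,0,0,1],[0,0,2.5,0,0,0,1],[0,0,1.5,0,0,0,1],[0,0,1,0,0,0,1],[0,0,0,0,0,0,1],[0,0,0,0,0,0,1]],
])

```text
clock: 48.2
eef_pos: [0.6413, 0.2442, 0.088]
tool_rot: [[-0.025, 1.0, 0.002], [1.0, 0.025, 0.0], [0.0, 0.002, -1.0]]
contact_force: [0.9, 0.7, -0.8]
width: 0.034
gripper_force: 35.0
```

```bash
python3 -c "
from lib import *
delta((.643,.244,.0705),(-.026,1,0))"
```

```text
t 48.2 pos [0.6413 0.2442 0.088 ] x [-0.025  1.     0.   ] y [1.    0.025 0.002] z [ 0.002  0.    -1.   ] F [ 0.9  0.7 -0.8] w 0.034 gf 35.0 q [ 0.25  0.51  1.47 -0.    1.16  0.22]
shift cm [-0.03  0.17  1.75]
turn [ 0.002 -0.    -0.001]
```

Emit:
jog_arm([
  [[0,0,0.6,0,0,0,1],[0,0,0.5,0,0,0,1],[0,0,0.5,0,0,0,1],[0,0,0,0,0,0,1]],
])

```text
clock: 48.7
eef_pos: [0.6399, 0.2439, 0.0699]
tool_rot: [[-0.025, 1.0, -0.001], [1.0, 0.025, -0.0], [-0.0, -0.001, -1.0]]
contact_force: [0.0, 0.8, -1.2]
width: 0.034
gripper_force: 35.0
```

Emit:
jog_arm([
  [[0,0,0.15,0,0,0,1],[0,0,0,0,0,0,0.4],[0,0,0,0,0,0,0.4],[0,0,0,0,0,0,0.4],[0,0,0,0,0,0,0.4],[0,0,-2,0,0,0,0.4],[0,0,-4,0,0,0,0.4],[0,0,-5,0,0,0,0.4],[0,0,-4,0,0,0,0.4],[-4.8,-2.15,0,0,0,0,0.4],[-4.8,-2.15,0,0,0,0,0.4],[-4.8,-2.15,0,0,0,0,0.4],[-4.8,-2.15,0,0,0,0,0.4],[-4.8,-2.15,0,0,0,0,0.4],[-4.8,-2.15,0,0,0,0,0.4],[0,0,0,0,0,0,0.4],[0,0,0,0,0,0,0.4]],
])

```text
clock: 50.82
eef_pos: [0.5193, -0.047, 0.2207]
tool_rot: [[-0.024, 1.0, 0.002], [1.0, 0.024, 0.0], [0.0, 0.002, -1.0]]
contact_force: [0.1, 0.0, -0.6]
width: 0.0524
gripper_force: 0.0
```

```bash
python3 - <<'E'
from lib import *
delta((.505,-.043,.088),(-.026,1,0))
im=grab_frame('scene')
for k in('bottle1_top','bottle2_top','bottle4_top'): print(k,[(np.round(d['xy']),round(d['p'],2)) for d in tip_of(k,'scene')[:2]])
print('exp b2',proj('scene',[.640,.244,.09]))
E
```

```text
t 50.83 pos [ 0.5193 -0.047   0.2207] x [-0.024  1.     0.   ] y [1.    0.024 0.002] z [ 0.002  0.    -1.   ] F [ 0.1  0.  -0.6] w 0.0524 gf 0.0 q [-0.24 -0.01  1.83  0.    1.32 -0.27]
shift cm [ 0.43 -1.45 13.26]
turn [ 0.002 -0.    -0.002]
bottle1_top [(array([399., 203.]), 0.64)]
bottle2_top [(array([384., 231.]), 0.94)]
bottle4_top [(array([416., 220.]), 0.66)]
exp b2 [[385.18808141 230.41700017]]
```

Emit:
jog_arm([
  [[0.4,-1.45,0,0,0,0,0.4],[0,0,3,0,0,0,0.4],[0,0,3,0,0,0,0.4],[0,0,3,0,0,0,0.4],[0,0,2.2,0,0,0,0.4],[0,0,1.2,0,0,0,0.4],[0,0,0.85,0,0,0,0.4],[0,0,0,0,0,0,1],[0,0,0,0,0,0,1],[0,0,0,0,0,0,1],[0,0,0,0,0,0,1],[0,0,0,0,0,0,1],[0,0,0,0,0,0,1],[0,0,-1.5,0,0,0,1],[0,0,-2.5,0,0,0,1],[0,0,-3,0,0,0,1],[0,0,-3,0,0,0,1],[0,0,-3,0,0,0,1],[0,0,-1,0,0,0,1]],
])

```text
clock: 53.4
eef_pos: [0.5052, -0.0437, 0.2294]
tool_rot: [[-0.025, 1.0, 0.004], [1.0, 0.025, -0.001], [-0.001, 0.004, -1.0]]
contact_force: [-0.1, -0.2, -1.0]
width: 0.0339
gripper_force: 34.9
```

```bash
python3 -c "
from lib import *
delta((.570,.2335,.0695),(-.026,1,0))"
```

```text
t 53.4 pos [ 0.5052 -0.0437  0.2294] x [-0.025  1.    -0.001] y [1.    0.025 0.004] z [ 0.004 -0.001 -1.   ] F [-0.1 -0.2 -1. ] w 0.0339 gf 34.9 q [-0.24 -0.05  1.85  0.    1.34 -0.27]
shift cm [27.56  7.12 15.99]
turn [ 0.004  0.001 -0.001]
```

Emit:
jog_arm([
  [[3.05,0.78,0,0,0,0,1],[3.05,0.78,0,0,0,0,1],[3.05,0.78,0,0,0,0,1],[3.05,0.78,0,0,0,0,1],[3.05,0.78,0,0,0,0,1],[3.05,0.78,0,0,0,0,1],[3.05,0.78,0,0,0,0,1],[3.05,0.78,0,0,0,0,1],[3.1,0.8,0,0,0,0,1],[0,0,3,0,0,0,1],[0,0,3,0,0,0,1],[0,0,3,0,0,0,1],[0,0,2.5,0,0,0,1],[0,0,1.5,0,0,0,1],[0,0,1,0,0,0,1],[0,0,0,0,0,0,1],[0,0,0,0,0,0,1]],
])

```text
clock: 55.52
eef_pos: [0.5684, 0.2334, 0.0879]
tool_rot: [[-0.025, 1.0, 0.002], [1.0, 0.025, 0.0], [0.0, 0.002, -1.0]]
contact_force: [0.8, 0.1, -1.2]
width: 0.0338
gripper_force: 34.9
```

```bash
python3 -c "
from lib import *
delta((.570,.2335,.070),(-.026,1,0))"
```

```text
t 55.52 pos [0.5684 0.2334 0.0879] x [-0.025  1.     0.   ] y [1.    0.025 0.002] z [ 0.002  0.    -1.   ] F [ 0.8  0.1 -1.2] w 0.0338 gf 34.9 q [ 0.26  0.35  1.68 -0.    1.11  0.24]
shift cm [0.01 0.16 1.79]
turn [ 0.002 -0.    -0.001]
```

Emit:
jog_arm([
  [[0,0.1,0.6,0,0,0,1],[0,0,0.6,0,0,0,1],[0,0,0.55,0,0,0,1],[0,0,0,0,0,0,1],[0,0,0,0,0,0,0.4],[0,0,0,0,0,0,0.4],[0,0,0,0,0,0,0.4],[0,0,0,0,0,0,0.4],[0,0,-2,0,0,0,0.4],[0,0,-4,0,0,0,0.4],[0,0,-5,0,0,0,0.4],[0,0,-5,0,0,0,0.4],[0,0,0,0,0,0,1],[0,0,0,0,0,0,1]],
])

```text
clock: 57.28
eef_pos: [0.5687, 0.2333, 0.2302]
tool_rot: [[-0.025, 1.0, 0.001], [1.0, 0.025, 0.0], [0.0, 0.001, -1.0]]
contact_force: [-0.1, -0.2, -0.0]
width: 0.0397
gripper_force: 0.0
```

```bash
python3 - <<'E'
from lib import *
import cv2
state(); P=load()
im=grab_frame('scene'); cv2.imwrite('pics/scene8.png',im)
print({k:[(np.round(d['xy']),round(d['p'],2)) for d in tip_of(k,'scene')[:1]] for k in('bottle1_top','bottle2_top','bottle3_top','bottle4_top','lid_edge')})
print('exp b3',proj('scene',[.570,.2335,.09]))
c=P['cent']
for a in(1.7,1.9): print(a,'edge own', .115-.24*np.cos(a)-.018*np.sin(a), .115+.24*np.sin(a)-.018*np.cos(a)*-1, proj('scene',tw(c,(.115-.24*np.cos(a)+.018*np.sin(a),0,.115+.24*np.sin(a)+.018*np.cos(a)))))
# candidate push points (lid back face), own x 115-200cos(a)+.018 sin, z
for a in(1.9,1.6,1.3,1.0,.7,.4,.2,0):
    ox=.115-.2*np.cos(a)+.018*np.sin(a); oz=.115+.2*np.sin(a)+.018*np.cos(a); print(a,'own',round(ox,3),round(oz,3),'world',tw(c,(ox,0,oz)).round(3))
E
```

```text
t 57.27 pos [0.5687 0.2333 0.2302] x [-0.025  1.     0.   ] y [1.    0.025 0.001] z [ 0.001  0.    -1.   ] F [-0.1 -0.2 -0. ] w 0.0397 gf 0.0 q [0.26 0.21 1.57 0.   1.36 0.24]
{'bottle1_top': [(array([416., 236.]), 0.68)], 'bottle2_top': [(array([387., 234.]), 0.68)], 'bottle3_top': [(array([374., 214.]), 0.83)], 'bottle4_top': [(array([415., 220.]), 0.75)], 'lid_edge': [(array([211., 192.]), 0.83)]}
exp b3 [[371.80966678 212.39192139]]
1.7 edge own 0.12807271204278148 0.350680353611273 [[228.13557191 179.2326407 ]]
1.9 edge own 0.17555609446886733 0.3362928088414364 [[210.34543418 190.02817967]]
1.9 own 0.197 0.298 world [[ 0.58  -0.197  0.298]]
1.6 own 0.139 0.314 world [[ 0.569 -0.14   0.314]]
1.3 own 0.079 0.313 world [[ 0.558 -0.081  0.313]]
1.0 own 0.022 0.293 world [[ 0.548 -0.025  0.293]]
0.7 own -0.026 0.258 world [[0.539 0.023 0.258]]
0.4 own -0.062 0.209 world [[0.533 0.058 0.209]]
0.2 own -0.077 0.172 world [[0.53  0.073 0.172]]
0 own -0.085 0.133 world [[0.528 0.08  0.133]]
```

Emit:
jog_arm([
  [[0,0,-4,0,0,0,1],[0,0,-5,0,0,0,1],[0,0,-5,0,0,0,1],[0,0,-4.2,0,0,0,1],[0,0,0,0,0,-0.16,1],[0,0,0,0,0,0,1]],
])

```text
clock: 58.32
eef_pos: [0.5687, 0.2332, 0.4111]
tool_rot: [[-0.183, 0.983, -0.0], [0.983, 0.183, -0.0], [-0.0, -0.0, -1.0]]
contact_force: [-0.2, 0.1, -0.3]
width: 0.0008
gripper_force: 0.0
```

```bash
python3 - <<'E'
from lib import *
P=load(); delta(tw(P['cent'],(.255,0,.41))[0],-cx(P))
E
```

```text
t 58.33 pos [0.5687 0.2332 0.4111] x [-0.183  0.983 -0.   ] y [ 0.983  0.183 -0.   ] z [-0. -0. -1.] F [-0.2  0.1 -0.3] w 0.0008 gf 0.0 q [ 0.26  0.15  1.31 -0.    1.69  0.08]
shift cm [-48.3   -6.73   0.11]
turn [-0.     0.    -0.001]
```

Emit:
jog_arm([
  [[-4.8,-0.67,0,0,0,0,1],[-4.8,-0.67,0,0,0,0,1],[-4.8,-0.67,0,0,0,0,1],[-4.8,-0.67,0,0,0,0,1],[-4.8,-0.67,0,0,0,0,1],[-4.8,-0.67,0,0,0,0,1],[-4.8,-0.67,0,0,0,0,1],[-4.8,-0.67,0,0,0,0,1],[-4.8,-0.67,0,0,0,0,1],[-5.1,-0.67,0,0,0,0,1],[0,0,0,0,0,0,1],[0,0,0,0,0,0,1]],
])

```text
clock: 59.82
eef_pos: [0.5914, -0.2535, 0.4099]
tool_rot: [[-0.182, 0.983, -0.002], [0.983, 0.182, 0.002], [0.002, -0.002, -1.0]]
contact_force: [-0.6, 0.1, 0.2]
width: 0.0005
gripper_force: 0.0
```

```bash
python3 - <<'E'
from lib import *
import cv2
P=load(); delta(tw(P['cent'],(.255,0,.41))[0],-cx(P))
im=grab_frame('scene'); cv2.imwrite('pics/scene9.png',im); cv2.imwrite('pics/sc9.png',cv2.resize(im[60:310,160:460],None,fx=2.4,fy=2.4,interpolation=cv2.INTER_CUBIC))
print({k:[(np.round(d['xy']),round(d['p'],2)) for d in tip_of(k,'scene')[:1]] for k in('bottle1_top','bottle2_top','bottle3_top','bottle4_top','lid_edge')})
E
```

```text
t 59.83 pos [ 0.5914 -0.2535  0.4099] x [-0.182  0.983  0.002] y [ 0.983  0.182 -0.002] z [-0.002  0.002 -1.   ] F [-0.6  0.1  0.2] w 0.0005 gf 0.0 q [-0.53  0.22  1.23  0.    1.7  -0.71]
shift cm [-0.03 -0.07 -0.01]
turn [-0.002 -0.002 -0.002]
{'bottle1_top': [(array([401., 205.]), 0.75)], 'bottle2_top': [(array([383., 235.]), 0.68)], 'bottle3_top': [(array([375., 211.]), 0.8)], 'bottle4_top': [(array([416., 220.]), 0.72)], 'lid_edge': [(array([208., 193.]), 0.83)]}
```

View pics/sc9.png

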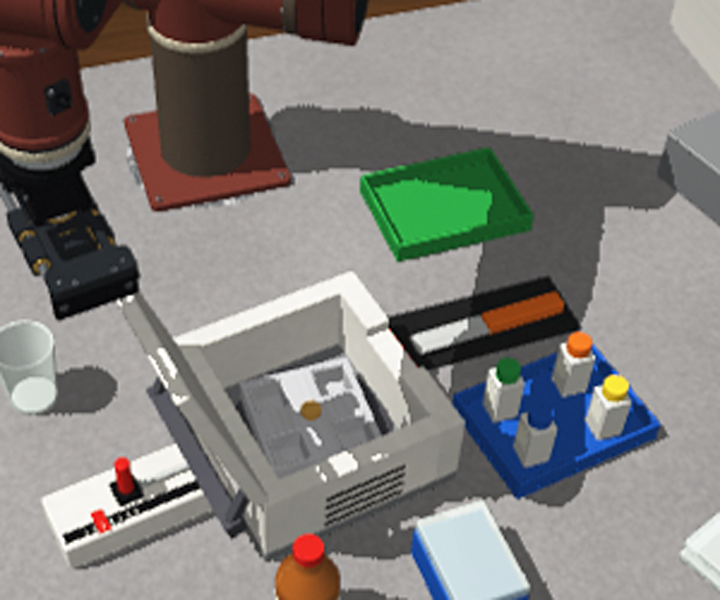

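All four bottles stand in the tray (crop caps at (509,371), (579,345), (616,388), (539,415)), the spatula is on the mat, and the lid is fully open. The fingers are behind the lid, so I lower them and push it over.

Emit:
jog_arm([
  [[0,0,2.5,0,0,0,1],[0,0,2.5,0,0,0,1],[0,0,2.0,0,0,0,1],[0,0,1.5,0,0,0,1],[0,0,0,0,0,0,1],[0.8,0,0,0,0,0,1],[0.8,0,0,0,0,0,1],[0.8,0,0,0,0,0,1],[0.8,0,0,0,0,0,1],[0.8,0,0,0,0,0,1],[0.8,0,0,0,0,0,1],[0.8,0,0,0,0,0,1],[0.8,0,0,0,0,0,1],[0.8,0,0,0,0,0,1]],
])

```text
clock: 61.88
eef_pos: [0.5783, -0.1825, 0.3263]
tool_rot: [[-0.184, 0.983, -0.0], [0.983, 0.184, 0.0], [0.0, -0.0, -1.0]]
contact_force: [0.6, -1.8, 2.2]
width: 0.0009
gripper_force: 1.3
```

```bash
python3 - <<'E'
from lib import *
P=load(); o=state(); print('own x',(o['eef_pos'][:2]-P['cent'][:2])@cx(P)[:2]); grab_frame('scene'); print([(np.round(d['xy']),round(d['p'],2)) for d in tip_of('lid_edge','scene')[:2]])
for a in(1.9,1.6,1.3): print(a,proj('scene',tw(P['cent'],(.115-.24*np.cos(a)+.018*np.sin(a),0,.115+.24*np.sin(a)+.018*np.cos(a)))))
E
```

```text
t 61.88 pos [ 0.5783 -0.1825  0.3263] x [-0.184  0.983  0.   ] y [ 0.983  0.184 -0.   ] z [-0.  0. -1.] F [ 0.6 -1.8  2.2] w 0.0009 gf 1.3 q [-0.44  0.14  1.47  0.    1.53 -0.62]
own x 0.18254328767690142
[(array([251., 236.]), 0.16)]
1.9 [[210.34543418 190.02817967]]
1.6 [[237.42970296 174.77132363]]
1.3 [[265.27383168 165.78993503]]
```

Emit:
jog_arm([
  [[1,0,0,0,0,0,1],[1,0,0,0,0,0,1],[1,0,0,0,0,0,1],[1,0,0,0,0,0,1],[1,0,0,0,0,0,1],[1,0,0,0,0,0,1],[1,0,0,0,0,0,1],[1,0,0,0,0,0,1],[1,0,0,0,0,0,1],[1,0,0.12,0,0,0,1],[1,0,0.12,0,0,0,1],[1,0,0.12,0,0,0,1],[1,0,0.12,0,0,0,1],[1,0,0.12,0,0,0,1],[1,0,0.12,0,0,0,1]],
])

```text
clock: 63.85
eef_pos: [0.5507, -0.0349, 0.3191]
tool_rot: [[-0.184, 0.983, 0.0], [0.983, 0.184, 0.0], [0.0, 0.0, -1.0]]
contact_force: [0.6, -2.5, -0.2]
width: 0.0008
gripper_force: 1.0
```

```bash
python3 - <<'E'
from lib import *
P=load(); o=state(); print('own x',(o['eef_pos'][:2]-P['cent'][:2])@cx(P)[:2])
E
```

```text
t 63.85 pos [ 0.5507 -0.0349  0.3191] x [-0.184  0.983  0.   ] y [0.983 0.184 0.   ] z [ 0.  0. -1.] F [ 0.6 -2.5 -0.2] w 0.0008 gf 1.0 q [-0.21  0.01  1.63  0.    1.51 -0.39]
own x 0.03239384217714747
```

Emit:
jog_arm([
  [[0.8,0,0.6,0,0,0,1],[0.8,0,0.6,0,0,0,1],[0.8,0,0.6,0,0,0,1],[0.8,0,0.6,0,0,0,1],[0.8,0,0.6,0,0,0,1],[0.8,0,0.6,0,0,0,1],[0.6,0,0.8,0,0,0,1],[0.6,0,0.8,0,0,0,1],[0.6,0,0.8,0,0,0,1],[0.6,0,0.8,0,0,0,1],[0.6,0,0.8,0,0,0,1],[0.6,0,0.8,0,0,0,1],[0.4,0,0.9,0,0,0,1],[0.4,0,0.9,0,0,0,1],[0.4,0,0.9,0,0,0,1],[0.4,0,0.9,0,0,0,1]],
])

```text
clock: 65.85
eef_pos: [0.5324, 0.0628, 0.1985]
tool_rot: [[-0.184, 0.983, 0.0], [0.983, 0.184, -0.0], [-0.0, -0.0, -1.0]]
contact_force: [0.1, -0.4, 1.8]
width: 0.0002
gripper_force: 0.3
```

Emit:
jog_arm([
  [[0.2,0,0.9,0,0,0,1],[0.2,0,0.9,0,0,0,1],[0.2,0,0.9,0,0,0,1],[0,0,0.6,0,0,0,1],[0,0,0.6,0,0,0,1],[0,0,0.2,0,0,0,1],[0,0,0,0,0,0,1],[0,0,0,0,0,0,1]],
])

```text
clock: 66.85
eef_pos: [0.5315, 0.0685, 0.1584]
tool_rot: [[-0.184, 0.983, 0.0], [0.983, 0.184, -0.0], [-0.0, 0.0, -1.0]]
contact_force: [-1.8, 0.1, 1.6]
width: 0.0003
gripper_force: 1.0
```

Emit:
jog_arm([
  [[0,0,-3,0,0,0,1],[0,0,-4,0,0,0,1],[0,0,-5,0,0,0,1],[-4.0,-2.8,0,0,0,0,1],[-4.0,-2.8,0,0,0,0,1],[-4.0,-2.8,0,0,0,0,1],[-4.0,-2.8,0,0,0,0,1],[-4.0,-2.8,0,0,0,0,1],[-4.0,-2.8,0,0,0,0,1],[-4.0,-2.8,0,0,0,0,1],[-4.0,-2.8,0,0,0,0,1],[-4.0,-2.8,0,0,0,0,1],[0,0,0,0,0,0,1],[0,0,0,0,0,0,1],[0,0,0,0,0,0,1]],
])

```text
clock: 68.72
eef_pos: [0.3504, -0.3307, 0.2781]
tool_rot: [[-0.185, 0.983, 0.0], [0.983, 0.185, 0.0], [0.0, 0.0, -1.0]]
contact_force: [0.1, 0.3, 0.1]
width: 0.0004
gripper_force: 0.0
```

```bash
python3 - <<'E'
from spat import *
import overlay
state(); P=load(); c,d=look(save='pics/top10.png'); cv2.imwrite('pics/scene10.png',grab_frame('scene'))
o=c[:2]+.045*d[:2]; m=P['mat']; s=lambda q:[(q-m[:2])@[np.cos(m[2]),np.sin(m[2])],(q-m[:2])@[-np.sin(m[2]),np.cos(m[2])]]
print('spat origin in mat',np.round(s(o),3),'tip',np.round(s(o+.11*d[:2]),3))
overlay.draw('pics/top10.png','pics/scene10.png','pics/ov10.png')
E
```

```text
t 68.72 pos [ 0.3504 -0.3307  0.2781] x [-0.185  0.983  0.   ] y [0.983 0.185 0.   ] z [ 0.  0. -1.] F [0.1 0.3 0.1] w 0.0004 gf 0.0 q [-0.92 -0.15  1.85  0.    1.44 -1.11]
blob [144 233  37  12 329] [162.4 238.5]
tip [(array([212.7, 235.8]), 0.79, array([0.438, 0.169, 0.013]))]
handle centre [0.4315 0.3176 0.023 ] dir [ 0.087 -0.996  0.   ] yaw -1.484 len [0.027 0.108 0.027 0.108]
spat origin in mat [-0.018  0.01 ] tip [0.092 0.015]
```

View pics/ov10.png

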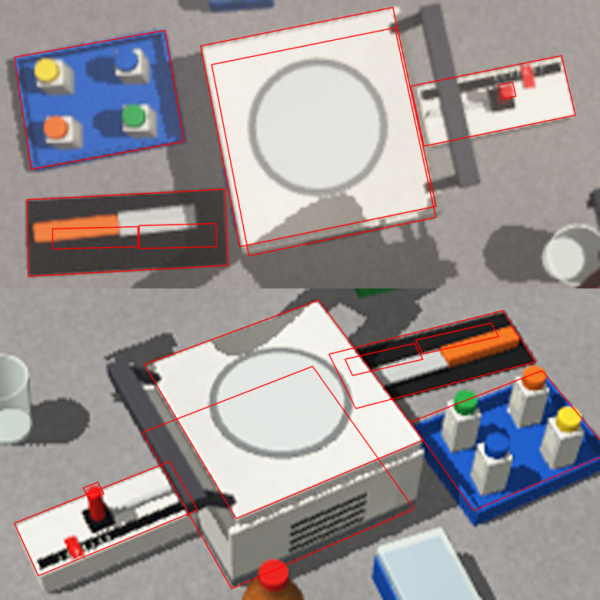

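The overlay shows the lid shut exactly on its original outline, the post home, and four bottles standing in the tray. The spatula was knocked a few centimetres but still lies flat on the mat: origin (-18, 10) mm, tip (92, 15) mm in the mat frame. The arm is clear, so I hand in.

```bash
python3 -c "
from cell import *
print(close_job())"
```

```text
the job is handed in; nothing more can be done
None
```

I handed the job in at about 69 s with every step done, though no verdict came back: release held at the band and home again, lid levered open, all four bottles standing in the blue tray, lid shut. The spatula was knocked a few centimetres along the way, but in the last pictures it still lay within its mat.

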